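Pack the hold-down arm on a circuit board

ROBOT

A 6-joint arm with a two-finger parallel gripper is mounted at the origin on the work surface. World frame = base frame: x ahead of the robot, y to its left, z up, the work surface at z = 0. Lengths are in m, angles in rad, forces in N, time in s.
With the tool pointing down it reaches from about 0.35 to 0.975 m from the base axis. Payload 4.9 kg.
Tool frame: the origin (TCP) lies on the centre line of the jaws, within the pads' length; the fingertips stand manip.tip_reach ahead of it and the grasp point (between the pads) is the TCP (manip.tip_reach is the distance from the TCP to the fingertips, in m); z points along the fingers, y is the line along which they close (so a half turn about z gives the same grasp; the last joint's range is limited). The gripper opens to 85 mm and grips with 20 to 120 N. Pads are 22 mm wide; open, the fingers measure 114 mm over their backs; the gripper's body (76 mm by 85 mm) begins 54 mm behind the grasp point. The pads swing forward as they close: fully open they stand 13 mm farther back than shut.
Start: joints at [1.042, 0.053, 1.613, -0, 1.476, -0.119], TCP at [0.249, 0.573, 0.215] pointing down, gripper open.
Joint ranges: [-3.01, 3.01], [-1.01, 2.22], [0.06, 2.58], [-1.02, 4.17], [0.09, 2.62], [-3.14, 3.14]. Speed limits (rad/s): [2.57, 2.57, 3.14, 3.14, 3.14, 3.14].

INTERFACE

Orientations are given as a unit quaternion [w, x, y, z].
In Python, from plant import manip gives the robot as it stands. The module is installed in compiled form; this text tells all that it offers.
- The arm moves only by the tool move_arm, never from a script. Its argument "rows" is a list of rows, each a list of 7 numbers: the shift along the tool's x, y, z in cm, then the turn, a rotation vector about the tool's x, y, z in degrees, then the opening, from -1 (shut) to 1 (fully open). In form: [[tx, ty, tz, ax, ay, az, jaw], ...]. A call has 1 to 20 rows; each row shifts and turns the commanded pose from where the row before left it, along the tool's axes as they then stand; what a row does not reach is not made up. A row lasts 1/12 s, in which the tool goes at most 41.7 mm and 7.16 degrees, less where a joint would pass 70% of its speed; a pose out of reach is approached as far as the arm can. A call is refused whole if a number of a shift passes 4.17 or a number of a turn 7.16, either way. A call with a gripper value outside its range is refused whole. The fingers move at their own pace and stop on an object; the grip force is fixed at half the most. Time passes only in rows, so rows that do not move let the fingers close. It gives the time, the measured TCP pose, the force, the opening and the grip force at its end, in the units of the state.
- manip.state(): the state, without advancing time (a new reading comes with each control period).
- manip.grab_frame(name): name is "scene" or "top" or "wrist"; returns a dict with "img" (480x640x3 uint8, blue, green, red), "mtx" (3x3 intrinsics, pixels), "R" (3x3) and "t" (3): a world point X has camera coordinates R X + t. Camera axes: x right, y down, z forward; pixel columns grow to the right and rows downward; lengths in m; the calibration is good to about 2 mm. A picture is of the moment at which its call begins. There is no depth.
- manip.job_done(): hands the job in; it is judged then, once.
The state is a dict: "time": time; "joint_pos": joint angles; "joint_vel": joint speeds; "joint_efforts": joint torques, N m; "tool_pos": TCP position; "tool_rot": TCP orientation; "contact_force": force on the tool from outside, world axes, zero at the start; "ft_torque": the same for the moment, N m; "gripper_width": opening from 0.0 (shut) to 1.0 (fully open); "grasp_force": force on a finger pad.
Only numpy, scipy, OpenCV 4.12 (cv2) and the standard library are available. Lean on these libraries where they do the work, as an engineer would, in place of code of your own. Each camera call takes 0.05 s, during which the arm holds its last target. There are 200 camera calls.

TASK

The red hold-down arm stops at level before its sprung foot reaches the heat spreader on the circuit board. With the arm still open, gently stack orange spacers flat and centred on the spreader, only as many as it takes for the foot to press on them with the arm nearly level, and leave the spare ones lying down and the flux bottle, dish and screwdriver alone. Then swing the arm down by its black knob until you feel the foot bear on the stack, press gently, about 5 newtons (half a kilo) at the foot, and finish while still holding the knob there: the arm springs open if let go.

Things in the scene. Friction and masses are not known exactly. Their poses are not given: they have to be found in the camera images.
- hinge (a point): Hinge axis of the red hold-down arm, on the fixture's grey tower, always 85 mm above the bench. Its axes are the fixture's: z up; x is the hinge axis; -y points from the hinge towards the board (the board's centre is 130 mm from the hinge along -y). The base is an aluminium plate 130 x 290 mm, 12 mm thick, with a thin stop post 40 mm from the hinge along -y.
- holddown (a joint): Angle of the red hold-down arm (rad): 0 = level, at its hard stop, reaching out over the board along -y from the hinge; 1.5 = fully open, about upright. It starts open at 1.3 to 1.5. A hinge spring (0.25 N m/rad, rest at 1.7 rad, friction 0.12 N m) throws it open from below; it stays where it is left only above about 1.25..
- knob: Black knob at the end of the arm, to hold the arm by: a cylinder 22 mm in diameter and 26 mm long along the hinge axis (x); it rolls freely on its axis (x); grip it across its 26 mm length, from above at any arm angle; the tool need not turn with the arm. Origin at its centre, 210 mm out from the hinge (-y) and 35 mm above the hinge axis when the arm is level, turning with the arm.
- foot: Round black rubber foot, 20 mm in diameter, under the arm, hanging from the 18 mm wide red bar, 130 mm out from the hinge. Origin at its lowest point (arm level), which at level and with the foot unpressed is at exactly hinge height (85 mm) over the board's centre. It slides up into the arm against a spring of 1.6 N/mm, at most 14 mm.
- module: Green circuit board 110 x 90 mm on a post, with a 50 x 50 mm aluminium heat spreader on top. Origin: centre of the spreader's flat top, where spacers go; z up. Its height varies from 60 to 80 mm above the bench, so one to three spacers are needed. A silicone cushion under it gives 1 mm for 4 N. It is delicate: no more than 30 N on it, and no more than 16 N at the foot.
- spacer0: Orange spacer plate 44 x 30 x 10 mm (x, y, z), 25 g, lying flat; origin at the centre of its underside. One of four alike, lying on a black rubber pad 3 mm thick.
- spacer1: Orange spacer plate 44 x 30 x 10 mm (x, y, z), 25 g, lying flat; origin at the centre of its underside. One of four alike, lying on a black rubber pad 3 mm thick.
- spacer2: Orange spacer plate 44 x 30 x 10 mm (x, y, z), 25 g, lying flat; origin at the centre of its underside. One of four alike, lying on a black rubber pad 3 mm thick.
- spacer3: Orange spacer plate 44 x 30 x 10 mm (x, y, z), 25 g, lying flat; origin at the centre of its underside. One of four alike, lying on a black rubber pad 3 mm thick.
- flux_bottle: White bottle with a red cap, 34 mm in diameter, 85 mm high, standing; origin under its base. Leave alone.
- parts_dish: Small steel dish 60 mm across, 22 mm high; origin under its base. Leave alone.
- driver: Screwdriver with a yellow handle, 150 mm long, lying down; origin under the middle of it. Leave alone.
Not all that is in view belongs to the job. Leave any blue or purple look-alike of the spacer1 alone. Leave any grey look-alike of the spacer0 alone.

How it is judged:
By the outcome, as a careful person would: the job done as asked, in the order asked, and still so for the second after the job is handed in, while the arm keeps its last pose, push and grip.
It also fails if it takes over 72 s, if anything falls off the work surface, if the arm or the gripper's body presses on something with over 40 N, if the wrist force passes 120 N, or if a joint passes its speed limit or range.

## Working session

There is one attempt and no reset: what is moved stays moved. The work goes in short steps, Python scripts to look and compute and a tool call to move; the robot and the scene stay as the last step left them, time stands still between calls to the robot, and variables do not carry over. Pictures are saved under pics/ and viewed, at most 10 in all, crops included, and the job is handed in when it is done.

Besides the shell and the picture viewer there is one more tool, called in YAML: its name, and indented under it one key for each argument. move_arm: Moves the arm, as the interface text tells. Its arguments: {"type":"object","properties":{"rows":{"type":"array","items":{"type":"array","items":{"type":"number"}}}},"required":["rows"]}

```bash
mkdir -p pics; python3 - <<'E'
from plant import manip
import cv2,pickle
s=manip.state();print(s, manip.tip_reach)
F={}
for n in("scene","top","wrist"):
    f=manip.grab_frame(n);F[n]=f;cv2.imwrite(f"pics/{n}0.png",f["img"])
    print(n,(-f["R"].T@f["t"]).round(3),f["R"].round(2).tolist(),f["mtx"].round(0).tolist())
pickle.dump(F,open("f0.pkl","wb"))
E
```

```text
{'time': 0.0, 'joint_pos': array([ 1.04201400e+00,  5.33277212e-02,  1.61433672e+00, -2.96131862e-05,
        1.47600665e+00, -1.18971503e-01]), 'joint_vel': array([ 0.00119449, -0.00029324,  0.00052483,  0.00079244, -0.00010084,
       -0.00194494]), 'joint_efforts': array([ 4.83161548e-04, -3.93696105e+01, -3.70167732e+01, -9.64650849e-05,
        7.44146149e-03,  9.93608865e-06]), 'tool_pos': array([0.24866948, 0.57266224, 0.21385561]), 'tool_rot': array([-3.16753142e-04,  2.03473052e-01,  9.79079995e-01, -9.89879209e-04]), 'contact_force': array([ 0.08085115, -0.31436622, -0.29004293]), 'ft_torque': array([-0.00234446, -0.0315528 ,  0.00866694]), 'grasp_force': 0.0, 'gripper_width': 1.0018345455070827} 0.019
scene [0.901 0.435 1.131] [[-0.81, 0.58, 0.01], [0.49, 0.7, -0.53], [-0.31, -0.42, -0.85]] [[512.0, 0.0, 322.0], [0.0, 512.0, 236.0], [0.0, 0.0, 1.0]]
top [ 0.387 -0.085  1.071] [[-0.02, -1.0, -0.01], [-0.99, 0.02, -0.15], [0.15, 0.01, -0.99]] [[514.0, 0.0, 317.0], [0.0, 514.0, 233.0], [0.0, 0.0, 1.0]]
wrist [0.179 0.605 0.373] [[0.4, 0.92, -0.0], [0.87, -0.38, 0.3], [0.28, -0.12, -0.95]] [[378.0, 0.0, 311.0], [0.0, 378.0, 239.0], [0.0, 0.0, 1.0]]
```

View pics/scene0.png

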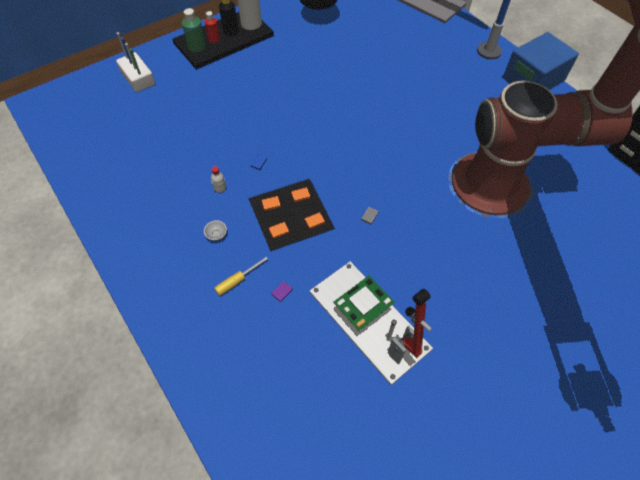

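View pics/top0.png

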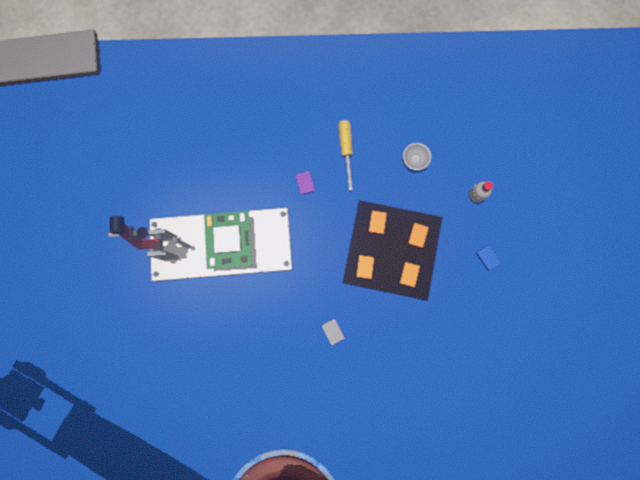

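The scene shows four orange spacers on the black pad, with the fixture holding its green board and bright spreader. The top view puts the spreader at about (227,240), the spacers at (378,222), (418,235), (366,267) and (410,275), and the knob at (117,225). Blue, purple and grey look-alikes lie outside the pad.

```bash
cat > h.py <<'E'
import numpy as np,cv2,pickle
def ray(f,uv,z):
    c=-f["R"].T@f["t"]; uv=np.atleast_2d(uv).astype(float)
    d=np.c_[uv,np.ones(len(uv))]@np.linalg.inv(f["mtx"]).T@f["R"]
    return c+d*((z-c[2])/d[:,2])[:,None]
def proj(f,X):
    p=(np.atleast_2d(X)@f["R"].T+f["t"])@f["mtx"].T; return p[:,:2]/p[:,2:]
def tri(fs,uvs):
    P=[f["mtx"]@np.c_[f["R"],f["t"]] for f in fs]
    X=cv2.triangulatePoints(P[0],P[1],np.array(uvs[0],float).reshape(2,1),np.array(uvs[1],float).reshape(2,1)).ravel()
    return X[:3]/X[3]
def orange(f):
    h=cv2.cvtColor(f["img"],cv2.COLOR_BGR2HSV)
    return cv2.inRange(h,(5,150,130),(18,255,255))
def rects(f,m,z,amin):
    out=[]
    for c in cv2.findContours(m,cv2.RETR_EXTERNAL,cv2.CHAIN_APPROX_NONE)[0]:
        if cv2.contourArea(c)<amin: continue
        X=ray(f,c[:,0,:],z)[:,:2]*1000
        (cx,cy),(w,h),a=cv2.minAreaRect(X.astype(np.float32))
        if w<h: w,h,a=h,w,a+90
        m_=cv2.moments(c);out.append((round(cx,1),round(cy,1),round(w,1),round(h,1),round((a+90)%180-90,1),round(m_["m10"]/m_["m00"],1),round(m_["m01"]/m_["m00"],1)))
    return out
E
python3 - <<'E'
from h import *
F=pickle.load(open("f0.pkl","rb"))
for n in("top","scene"):
    f=F[n];print(n)
    for r in rects(f,orange(f),.013,60):print(r)
    hsv=cv2.cvtColor(f["img"],cv2.COLOR_BGR2HSV)
    # grey values around
w=[]
T=F["top"]["img"];S=F["scene"]["img"]
a=T[195:295,100:300];b=S[250:390,300:450]
cv2.imwrite("pics/c0.png",np.vstack([cv2.resize(a,(800,400)),np.zeros((4,800,3),np.uint8)])[:404]) 
im=np.zeros((600,800,3),np.uint8);im[:,:400]=cv2.resize(T[200:290,100:160],(400,600),interpolation=2) if 0 else 0
A=cv2.resize(a,(800,400),interpolation=cv2.INTER_CUBIC);cv2.imwrite("pics/c0.png",A)
B=cv2.resize(b,(600,560),interpolation=cv2.INTER_CUBIC);cv2.imwrite("pics/c1.png",B)
E
```

```text
top
scene
(571.6, -202.1, 43.5, 32.6, -10.9, 278.3, 229.2)
(478.6, -172.9, 44.5, 32.3, -8.1, 314.2, 219.6)
(542.0, -285.5, 45.0, 32.5, -18.0, 270.5, 202.3)
(461.3, -263.6, 44.7, 32.2, -15.7, 300.2, 193.6)
```

View pics/c0.png

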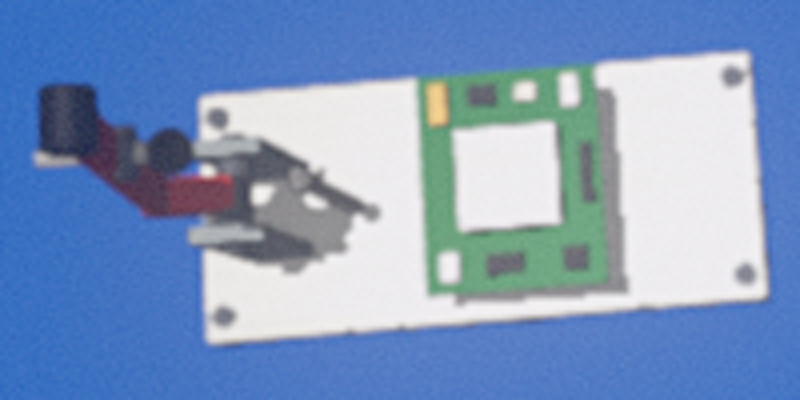

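View pics/c1.png

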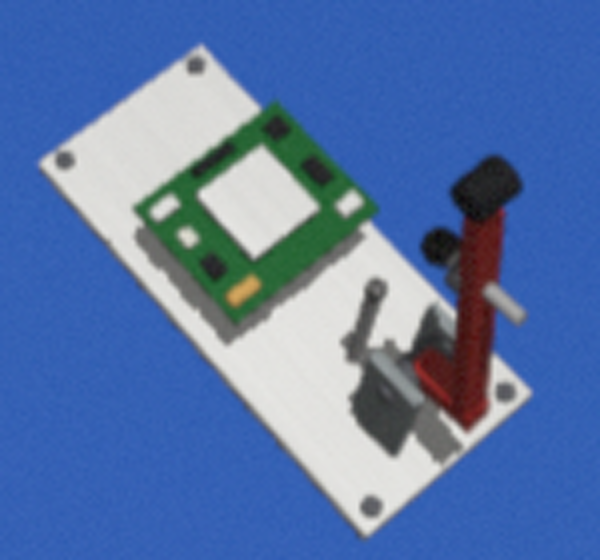

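The top crop shows the spreader corners at (452,128), (556,121), (563,225) and (459,233), the plate corners at (200,96), (750,52), (769,298) and (208,343), and the knob at (67,118). The scene crop shows the spreader corners at (260,145), (198,195), (257,260) and (320,207), and the knob at (487,187).

```bash
python3 - <<'E'
from h import *
F=pickle.load(open("f0.pkl","rb"));T,S=F["top"],F["scene"]
print(T["img"][222,378],cv2.cvtColor(T["img"],cv2.COLOR_BGR2HSV)[222,378])
h=cv2.cvtColor(T["img"],cv2.COLOR_BGR2HSV)
m=cv2.inRange(h,(5,100,130),(22,255,255));m[:,:340]=0
for r in rects(T,m,.013,60):print(r)
t=lambda p:(np.array(p)+.5)/4-.5+[100,195]
s=lambda p:(np.array(p)+.5)/4-.5+[300,250]
for z in(.012,):
    P=ray(T,t([(200,96),(750,52),(769,298),(208,343)]),z);print("plate",P[:,:2].round(4).tolist(),P.mean(0).round(4),[np.linalg.norm(P[i]-P[i-1]).round(4) for i in range(4)])
    d=(P[1]+P[2]-P[0]-P[3]);print("dir",np.degrees(np.arctan2(d[1],d[0])))
    P=ray(S,s([(200,43),(40,163),(363,538),(532,393)]),z);print("plate",P[:,:2].round(4).tolist(),P.mean(0).round(4),[np.linalg.norm(P[i]-P[i-1]).round(4) for i in range(4)])
    d=(P[0]+P[1]-P[2]-P[3]);print("dir",np.degrees(np.arctan2(d[1],d[0])))
tc=[(459,233),(452,128),(556,121),(563,225)]  
sc=[(320,207),(257,260),(198,195),(260,145)]
X=np.array([tri((T,S),(t(a),s(b))) for a,b in zip(tc,sc)]);print(X.round(4),X.mean(0).round(4),[np.linalg.norm(X[i]-X[i-1]).round(4) for i in range(4)])
print("knob",tri((T,S),(t((67,118)),s((487,187)))).round(4))
# bench-plane sanity: pad heights by triangulating spacers
E
```

```text
[106 171 234] [ 15 140 234]
(455.9, -267.4, 47.1, 32.6, -16.5, 409.4, 274.1)
(473.3, -176.4, 47.0, 32.3, -9.0, 364.8, 266.7)
(537.1, -289.1, 47.2, 32.9, -18.4, 418.0, 234.8)
(566.4, -205.6, 47.2, 32.4, -10.3, 377.3, 221.8)
plate [[0.584, 0.2712], [0.6009, -0.0177], [0.4715, -0.0259], [0.4546, 0.2636]] [0.5277 0.1228 0.012 ] [np.float64(0.1297), np.float64(0.2894), np.float64(0.1297), np.float64(0.2899)]
dir -86.65909976443423
plate [[0.4764, -0.0225], [0.605, -0.0124], [0.5901, 0.2745], [0.4595, 0.2667]] [0.5327 0.1266 0.012 ] [np.float64(0.2898), np.float64(0.129), np.float64(0.2873), np.float64(0.1308)]
dir -86.84477760656956
[[0.5036 0.1232 0.0629]
 [0.5547 0.1277 0.0654]
 [0.5572 0.0764 0.0638]
 [0.5066 0.0721 0.061 ]] [0.5305 0.0998 0.0633] [np.float64(0.0513), np.float64(0.0514), np.float64(0.0514), np.float64(0.0508)]
knob [0.5238 0.2265 0.2959]
```

```bash
cat > plan.py <<'E'
# usage: plan.py x y z closing_dir_deg (mm)  -> tool turn, then shift in turned tool axes (cm)
import sys
from plant import manip
from scipy.spatial.transform import Rotation as Ro
import numpy as np
s=manip.state();R=Ro.from_quat(s["tool_rot"],scalar_first=True)
y=R.as_matrix()[:,1];th=np.degrees(np.arctan2(y[1],y[0]))
print("t",round(s["time"],2),"pos",(s["tool_pos"]*1000).round(1),"th",th.round(1),"tilt",R.as_matrix()[:2,2].round(4),"F",s["contact_force"].round(2),"w",(s["gripper_width"]*85).round(1),"gf",round(s["grasp_force"],1))
if len(sys.argv)>4:
    x,y_,z,g=map(float,sys.argv[1:5]);d=(g-th+90)%180-90
    if len(sys.argv)>5: d=(g-th+180)%360-180
    a=np.radians(d+th);M=np.array([[-np.sin(a),np.cos(a),0],[np.cos(a),np.sin(a),0],[0,0,-1]])
    D=np.array([x,y_,z])/10-s["tool_pos"]*100
    Rt=Ro.from_matrix(M)
    print("turn rotvec tool deg",np.degrees((R.inv()*Rt).as_rotvec()).round(2),"shift cm",(M.T@D).round(2),"rows>=",np.ceil(np.linalg.norm(D)/4.1))
E
python3 plan.py 476 -175 150 81.5
```

```text
Traceback (most recent call last):
  File "plan.py", line 8, in <module>
    print("t",round(s["time"],2),"pos",(s["tool_pos"]*1000).round(1),"th",th.round(1),"tilt",R.as_matrix()[:2,2].round(4),"F",s["contact_force"].round(2),"w",(s["gripper_width"]*85).round(1),"gf",round(s["grasp_force"],1))
                                                                                                                                                              ^^^^^^^^^^^^^^^^^^^^^^^^^^^^^
AttributeError: 'float' object has no attribute 'round'
```

```bash
sed -i 's/(s\["gripper_width"\]\*85).round(1)/round(float(s["gripper_width"])*85,1)/' plan.py
python3 plan.py 476 -175 150 81.5
```

```text
t 0.15 pos [248.8 572.8 214.2] th 66.5 tilt [-0.0008 -0.0014] F [ 1.08  0.11 -0.06] w 85.3 gf 0.0
turn rotvec tool deg [ -0.09  -0.02 -14.98] shift cm [-33.53 -70.6    6.42] rows>= 20.0
```

move_arm:
  rows:
    - [0,0,0,0,0,-5,0.1]
    - [0,0,0,0,0,-5,0.1]
    - [0,0,0,0,0,-5,0.1]
    - [-1.0,-2.0,0.2,0,0,0,0.1]
    - [-1.6,-3.4,0.3,0,0,0,0.1]
    - [-1.6,-3.4,0.3,0,0,0,0.1]
    - [-1.6,-3.4,0.3,0,0,0,0.1]
    - [-1.6,-3.4,0.3,0,0,0,0.1]
    - [-1.6,-3.4,0.3,0,0,0,0.1]
    - [-1.6,-3.4,0.3,0,0,0,0.1]
    - [-1.6,-3.4,0.3,0,0,0,0.1]
    - [-1.6,-3.4,0.3,0,0,0,0.1]
    - [-1.6,-3.4,0.3,0,0,0,0.1]
    - [-1.6,-3.4,0.3,0,0,0,0.1]
    - [-1.6,-3.4,0.3,0,0,0,0.1]
    - [-1.6,-3.4,0.3,0,0,0,0.1]
    - [-1.6,-3.4,0.3,0,0,0,0.1]
    - [-1.6,-3.4,0.3,0,0,0,0.1]
    - [-1.6,-3.4,0.3,0,0,0,0.1]
    - [-1.6,-3.4,0.3,0,0,0,0.1]

```text
time: 1.82
tool_pos: [0.4289, -0.0257, 0.1649]
tool_rot: [0.0, 0.074, 0.997, 0.0]
contact_force: [0.4, 0.4, -0.4]
gripper_width: 0.552
grasp_force: 0.0
```

```bash
python3 plan.py 476 -175 150 81.5
```

```text
t 1.82 pos [428.9 -25.7 164.9] th 81.5 tilt [0.0005 0.    ] F [ 0.41  0.41 -0.44] w 46.9 gf 0.0
turn rotvec tool deg [ 0.01  0.03 -0.  ] shift cm [ -6.87 -14.07   1.49] rows>= 4.0
```

move_arm:
  rows:
    - [-1.6,-3.3,0.3,0,0,0,0.1]
    - [-1.6,-3.3,0.3,0,0,0,0.1]
    - [-1.6,-3.3,0.3,0,0,0,0.1]
    - [-1.3,-2.6,0.3,0,0,0,0.1]
    - [-0.8,-1.4,0.3,0,0,0,0.1]
    - [0,0,0,0,0,0,0.1]
    - [0,0,0,0,0,0,0.1]

```text
time: 2.4
tool_pos: [0.4762, -0.1717, 0.1494]
tool_rot: [-0.001, 0.075, 0.997, 0.001]
contact_force: [-0.5, 1.3, -0.5]
gripper_width: 0.551
grasp_force: 0.0
```

```bash
python3 plan.py 476 -175 60 81.5; python3 - <<'E'
from h import *
from plant import manip
f=manip.grab_frame("wrist");cv2.imwrite("pics/w1.png",f["img"])
for r in rects(f,orange(f),.013,200):print(r)
E
```

```text
t 2.4 pos [ 476.2 -171.7  149.4] th 81.4 tilt [-0.0015  0.0012] F [-0.54  1.27 -0.48] w 46.8 gf 0.0
turn rotvec tool deg [ 0.05 -0.09 -0.07] shift cm [-0.03 -0.33  8.94] rows>= 3.0
(476.2, -174.6, 43.3, 29.0, -8.5, 306.3, 217.6)
(459.2, -265.4, 45.1, 30.2, -16.1, 196.6, 211.9)
```

View pics/w1.png

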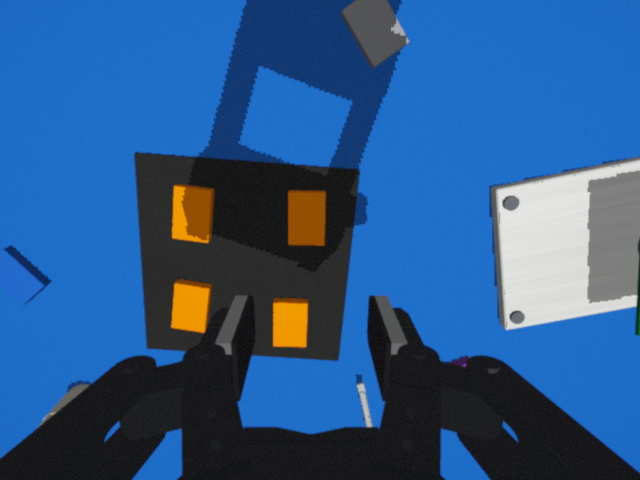

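The wrist view, with the spacer at (306,218), puts it at (476.2, -174.6) mm. That matches the averaged estimate, so I'm descending.

move_arm:
  rows:
    - [0,-0.3,2.5,0,0,0,0.1]
    - [0,0,3,0,0,0,0.1]
    - [0,0,3,0,0,0,0.1]
    - [0,0,2.0,0,0,0,0.1]
    - [0,0,0.7,0,0,0,0.1]
    - [0,0,0.3,0,0,0,0.1]
    - [0,0,0,0,0,0,0.1]

```text
time: 3.03
tool_pos: [0.4764, -0.1738, 0.0355]
tool_rot: [0.0, 0.073, 0.997, 0.0]
contact_force: [-0.5, 0.0, -0.4]
gripper_width: 0.55
grasp_force: 0.0
```

```bash
python3 plan.py 476 -174.6 23 81.5
```

```text
t 3.03 pos [ 476.4 -173.8   35.5] th 81.6 tilt [0.0002 0.    ] F [-0.53  0.03 -0.38] w 46.7 gf 0.0
turn rotvec tool deg [0.   0.01 0.08] shift cm [ 0.02 -0.09  1.25] rows>= 1.0
```

move_arm:
  rows:
    - [0,-0.1,0.5,0,0,0,-0.1]
    - [0,0,0.4,0,0,0,-0.1]
    - [0,0,0.2,0,0,0,-0.1]
    - [0,0,0.1,0,0,0,-0.1]
    - [0,0,0,0,0,0,-0.1]

```text
time: 3.45
tool_pos: [0.4762, -0.1755, 0.0232]
tool_rot: [0.0, 0.074, 0.997, -0.0]
contact_force: [0.2, 0.4, 0.2]
gripper_width: 0.448
grasp_force: 0.0
```

move_arm:
  rows:
    - [0,0,0.1,0,0,0,-0.1]
    - [0,0,0.1,0,0,0,-0.1]
    - [0,0,0,0,0,0,-0.1]

```text
time: 3.7
tool_pos: [0.476, -0.1755, 0.021]
tool_rot: [-0.0, 0.074, 0.997, 0.0]
contact_force: [-0.6, 0.2, 0.2]
gripper_width: 0.451
grasp_force: 0.0
```

move_arm:
  rows:
    - [0,0,0,0,0,0,-1]
    - [0,0,0,0,0,0,-1]
    - [0,0,0,0,0,0,-1]
    - [0,0,0,0,0,0,-1]
    - [0,0,0,0,0,0,-1]

```text
time: 4.12
tool_pos: [0.4761, -0.1754, 0.0212]
tool_rot: [0.0, 0.074, 0.997, -0.0]
contact_force: [-0.5, -0.4, 1.1]
gripper_width: 0.004
grasp_force: 0.0
```

```bash
python3 plan.py 530.5 100 140 93.2
```

```text
t 4.12 pos [ 476.1 -175.4   21.2] th 81.5 tilt [ 0.0001 -0.    ] F [-0.47 -0.41  1.1 ] w 0.3 gf 0.0
turn rotvec tool deg [ -0.     0.   -11.68] shift cm [ -6.97  27.2  -11.88] rows>= 8.0
```

```bash
python3 - <<'E'
from h import *
from plant import manip
f=manip.grab_frame("wrist");cv2.imwrite("pics/w2.png",f["img"])
for r in rects(f,orange(f),.013,200):print(r)
f=manip.grab_frame("scene")
for r in rects(f,orange(f),.013,20):print(r)
E
```

```text
(519.3, -285.1, 42.7, 19.0, -66.6, 118.8, 388.8)
(469.6, -173.3, 35.1, 30.1, -9.1, 311.4, 266.8)
(458.3, -263.8, 47.3, 33.2, -16.6, 137.0, 268.8)
(571.6, -201.8, 45.9, 34.0, -10.7, 278.4, 229.2)
(542.5, -284.9, 45.6, 34.1, -18.0, 270.6, 202.3)
(468.5, -268.1, 28.9, 28.8, 72.3, 296.6, 193.2)
```

View pics/w2.png

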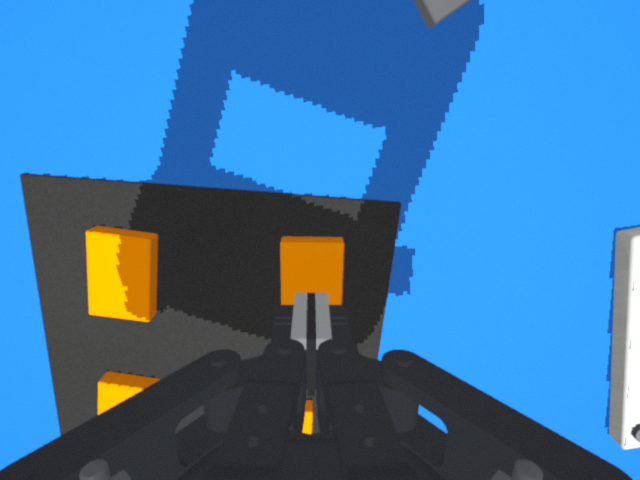

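The wrist image shows the shut tips at (311,300), just on top of the spacer, so the fingertips sit higher than I assumed. I'll reopen, descend farther and feel for the pad.

move_arm:
  rows:
    - [0,0,-0.3,0,0,0,-0.1]
    - [0,0,0,0,0,0,-0.1]
    - [0,0,0,0,0,0,-0.1]
    - [0,0,0,0,0,0,-0.1]
    - [0,0,0.3,0,0,0,-0.1]
    - [0,0,0.3,0,0,0,-0.1]
    - [0,0,0.2,0,0,0,-0.1]
    - [0,0,0,0,0,0,-0.1]

```text
time: 4.88
tool_pos: [0.4755, -0.1751, 0.0152]
tool_rot: [-0.001, 0.074, 0.997, 0.0]
contact_force: [-0.1, 0.5, -0.1]
gripper_width: 0.447
grasp_force: 0.0
```

```bash
python3 -c "
from plant import manip;print(manip.tip_reach)";python3 plan.py
```

```text
0.019
t 4.88 pos [ 475.5 -175.1   15.2] th 81.5 tilt [-0.0014  0.0007] F [-0.13  0.46 -0.14] w 38.0 gf 0.0
```

move_arm:
  rows:
    - [0,0,0.1,0,0,0,-0.1]
    - [0,0,0.1,0,0,0,-0.1]
    - [0,0,0.1,0,0,0,-0.1]
    - [0,0,0,0,0,0,-0.1]

```text
time: 5.22
tool_pos: [0.476, -0.1754, 0.0129]
tool_rot: [-0.0, 0.074, 0.997, 0.0]
contact_force: [0.2, -0.7, 0.1]
gripper_width: 0.447
grasp_force: 0.0
```

move_arm:
  rows:
    - [0,0,0.1,0,0,0,-0.1]
    - [0,0,0.1,0,0,0,-0.1]
    - [0,0,0,0,0,0,-0.1]

```text
time: 5.47
tool_pos: [0.476, -0.1754, 0.0109]
tool_rot: [-0.0, 0.074, 0.997, 0.0]
contact_force: [0.5, -0.1, -0.1]
gripper_width: 0.45
grasp_force: 0.0
```

move_arm:
  rows:
    - [0,0,0.1,0,0,0,-0.1]
    - [0,0,0.1,0,0,0,-0.1]
    - [0,0,0,0,0,0,-0.1]

```text
time: 5.72
tool_pos: [0.4759, -0.1754, 0.0089]
tool_rot: [-0.0, 0.074, 0.997, 0.0]
contact_force: [0.1, 0.7, -0.7]
gripper_width: 0.45
grasp_force: 0.0
```

move_arm:
  rows:
    - [0,0,0,0,0,0,-0.3]
    - [0,0,0,0,0,0,-0.5]
    - [0,0,0,0,0,0,-1]
    - [0,0,0,0,0,0,-1]
    - [0,0,0,0,0,0,-1]

```text
time: 6.13
tool_pos: [0.4761, -0.1754, 0.0092]
tool_rot: [0.0, 0.074, 0.997, -0.0]
contact_force: [-0.3, 0.0, 0.4]
gripper_width: -0.008
grasp_force: 0.0
```

```bash
python3 - <<'E'
from h import *
from plant import manip
f=manip.grab_frame("wrist");cv2.imwrite("pics/w3.png",f["img"])
s=manip.state();p=s["tool_pos"];print(p)
for dz in(0,.01,.019,-.01,-.02,-.03,-.05):print(dz,proj(f,p-[0,0,dz]).round(0))
print((-f["R"].T@f["t"]-p).round(3))
for r in rects(f,orange(f),.013,200):print(r)
E
```

```text
[ 0.47611549 -0.17544161  0.0091377 ]
0 [[309. 292.]]
0.01 [[309. 283.]]
0.019 [[309. 275.]]
-0.01 [[309. 302.]]
-0.02 [[309. 313.]]
-0.03 [[308. 326.]]
-0.05 [[308. 357.]]
[-0.075  0.012  0.159]
(516.8, -286.0, 33.7, 14.2, -66.2, 109.3, 394.1)
(466.9, -172.8, 30.1, 30.1, -9.4, 311.5, 271.2)
(458.3, -263.4, 47.5, 33.0, -16.7, 126.4, 278.1)
```

View pics/w3.png

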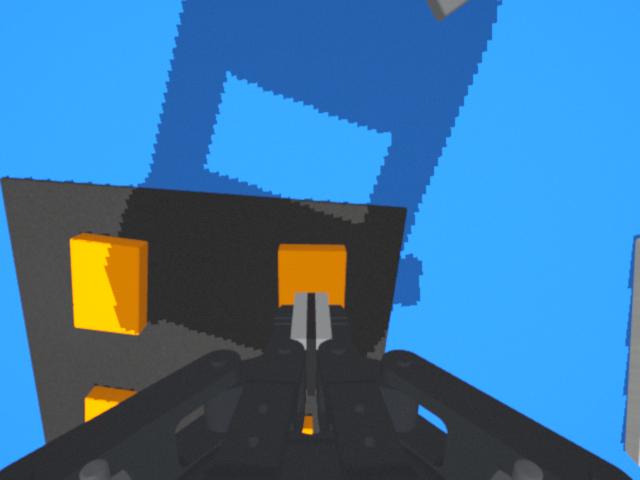

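Row 293 for the near pad edge suggests the shut tips are still above the spacer top. I'll probe downward gently with the jaws shut, using the known 13 mm spacer top as the reference.

move_arm:
  rows:
    - [0,0,0.1,0,0,0,-1]
    - [0,0,0.1,0,0,0,-1]
    - [0,0,0.1,0,0,0,-1]
    - [0,0,0.1,0,0,0,-1]
    - [0,0,0,0,0,0,-1]

```text
time: 6.6
tool_pos: [0.4759, -0.1753, 0.0048]
tool_rot: [-0.0, 0.074, 0.997, 0.0]
contact_force: [0.5, 0.4, 0.4]
gripper_width: -0.002
grasp_force: 0.0
```

```bash
python3 plan.py; python3 - <<'E'
from h import *
from plant import manip
f=manip.grab_frame("scene");p=manip.state()["tool_pos"]
print(proj(f,p),proj(f,p+[0,0,.03]))
u,v=proj(f,p)[0].astype(int)
c=f["img"][v-70:v+30,u-60:u+60];cv2.imwrite("pics/s4.png",cv2.resize(c,(720,600),interpolation=cv2.INTER_CUBIC))
print(u-60,v-70)
E
```

```text
t 6.6 pos [ 475.9 -175.3    4.8] th 81.5 tilt [-0.0005  0.0003] F [0.47 0.41 0.44] w -0.1 gf 0.0
[[314.55066627 220.10339874]] [[314.51867053 213.69721629]]
254 150
```

View pics/s4.png

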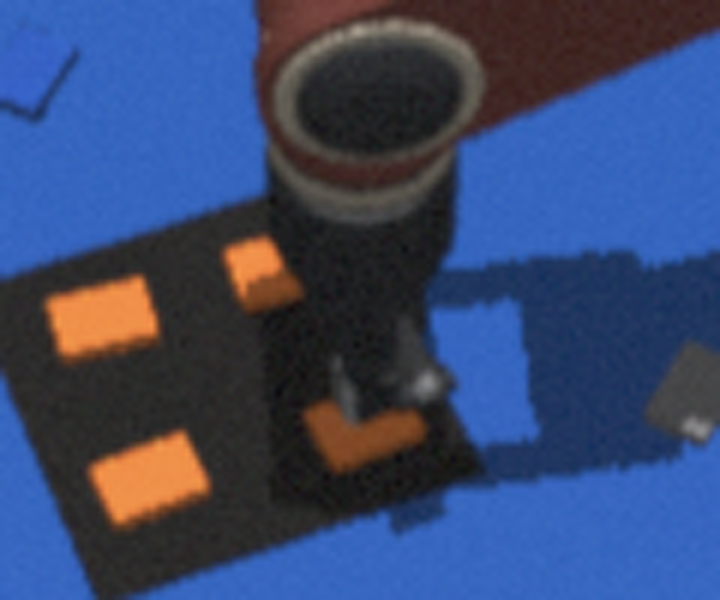

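The scene crop shows the shut finger over the spacer, with its tip at about (350,420). It isn't touching yet, so I'll keep probing.

move_arm:
  rows:
    - [0,0,0.1,0,0,0,-1]
    - [0,0,0.1,0,0,0,-1]
    - [0,0,0.1,0,0,0,-1]
    - [0,0,0,0,0,0,-1]

```text
time: 6.98
tool_pos: [0.4759, -0.1753, 0.0019]
tool_rot: [-0.0, 0.074, 0.997, 0.0]
contact_force: [-0.2, 0.3, -0.4]
gripper_width: -0.0
grasp_force: 0.0
```

move_arm:
  rows:
    - [0,0,0.1,0,0,0,-1]
    - [0,0,0.1,0,0,0,-1]
    - [0,0,0,0,0,0,-1]

```text
time: 7.23
tool_pos: [0.4759, -0.1754, -0.0001]
tool_rot: [-0.0, 0.074, 0.997, 0.0]
contact_force: [-0.7, -0.0, 0.6]
gripper_width: 0.001
grasp_force: 0.0
```

move_arm:
  rows:
    - [0,0,0.1,0,0,0,-1]
    - [0,0,0.1,0,0,0,-1]
    - [0,0,0,0,0,0,-1]

```text
time: 7.48
tool_pos: [0.4759, -0.1754, -0.0021]
tool_rot: [-0.0, 0.074, 0.997, 0.0]
contact_force: [0.4, -0.4, -0.7]
gripper_width: -0.001
grasp_force: 0.0
```

```bash
python3 plan.py; python3 - <<'E'
from h import *
from plant import manip
from scipy.spatial.transform import Rotation as Ro
f=manip.grab_frame("wrist");cv2.imwrite("pics/w5.png",f["img"])
s=manip.state();p=s["tool_pos"];R=Ro.from_quat(s["tool_rot"],scalar_first=True).as_matrix()
print("tool x world",R[:,0].round(2))
for dx in(-.011,.011):
  for d in(.019,0,-.01,-.02,-.03,-.04):print(dx,d,proj(f,p+R@[dx,0,d]).round(0))
for r in rects(f,orange(f),.013,200):print(r)
g=cv2.cvtColor(f["img"],cv2.COLOR_BGR2GRAY)
print(g[260:360:4,305],g[260:360:4,318])
E
```

```text
t 7.48 pos [ 475.9 -175.4   -2.1] th 81.5 tilt [-0.0004  0.0002] F [ 0.44 -0.37 -0.74] w -0.1 gf 0.0
tool x world [-0.99  0.15  0.  ]
-0.011 0.019 [[309. 295.]]
-0.011 0 [[309. 313.]]
-0.011 -0.01 [[309. 324.]]
-0.011 -0.02 [[309. 336.]]
-0.011 -0.03 [[308. 350.]]
-0.011 -0.04 [[308. 366.]]
0.011 0.019 [[309. 255.]]
0.011 0 [[309. 270.]]
0.011 -0.01 [[309. 279.]]
0.011 -0.02 [[309. 289.]]
0.011 -0.03 [[308. 300.]]
0.011 -0.04 [[308. 313.]]
(514.6, -287.3, 25.1, 9.4, -64.2, 90.2, 409.4)
(464.4, -172.4, 30.2, 25.3, 81.6, 311.6, 276.1)
(458.2, -263.4, 47.9, 33.7, -16.4, 114.7, 288.2)
[131 143 145 145 144 143 144 143 145 142 141 140 143 139 139 139 137 141
 139 135 168 168 155  51  49] [129 145 144 143 144 143 143 143 145 143 143 142 143 142 142 142 143 142
 143 140 173 169  99  49  50]
```

View pics/w5.png

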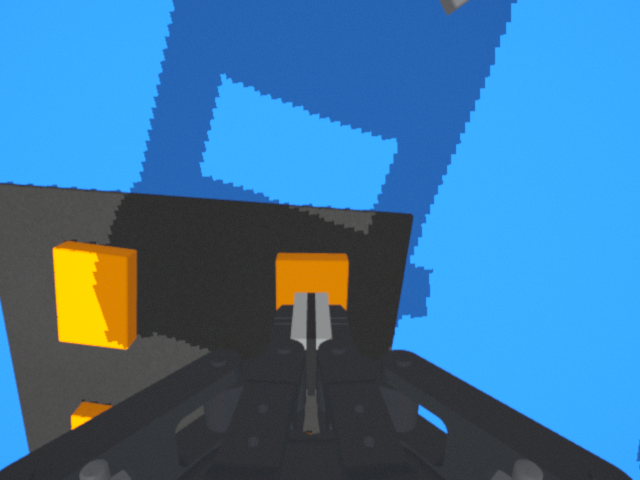

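The pad's near edge is fixed at row 293, which places the shut tips about 23 mm behind the reported TCP, not 19 mm ahead of it. Spacer sizes in the wrist view show that the camera height is right. Contact with the spacer top should come near TCP z = -10 mm.

move_arm:
  rows:
    - [0,0,0.1,0,0,0,-1]
    - [0,0,0.1,0,0,0,-1]
    - [0,0,0.1,0,0,0,-1]
    - [0,0,0.1,0,0,0,-1]
    - [0,0,0,0,0,0,-1]

```text
time: 7.95
tool_pos: [0.4763, -0.1755, -0.0033]
tool_rot: [-0.001, 0.074, 0.997, 0.0]
contact_force: [-9.5, 3.3, 18.6]
gripper_width: 0.003
grasp_force: 9.6
```

move_arm:
  rows:
    - [0,0,0.1,0,0,0,-1]
    - [0,0,0.05,0,0,0,-1]
    - [0,0,0,0,0,0,-1]

```text
time: 8.2
tool_pos: [0.4763, -0.1756, -0.0033]
tool_rot: [-0.002, 0.074, 0.997, 0.0]
contact_force: [-13.9, 6.7, 29.4]
gripper_width: -0.002
grasp_force: 14.8
```

move_arm:
  rows:
    - [0,0,0.1,0,0,0,-1]
    - [0,0,0.05,0,0,0,-1]
    - [0,0,0,0,0,0,-1]

```text
time: 8.45
tool_pos: [0.4763, -0.1756, -0.0033]
tool_rot: [-0.002, 0.074, 0.997, 0.001]
contact_force: [-18.8, 9.2, 39.9]
gripper_width: -0.004
grasp_force: 20.0
```

move_arm:
  rows:
    - [0,0,-0.4,0,0,0,-1]
    - [0,0,-0.25,0,0,0,-1]
    - [0,0,0,0,0,0,-1]

```text
time: 8.7
tool_pos: [0.4766, -0.1757, -0.0018]
tool_rot: [0.001, 0.074, 0.997, -0.0]
contact_force: [0.8, 0.5, 0.0]
gripper_width: -0.0
grasp_force: 0.0
```

```bash
python3 plan.py; python3 - <<'E'
from h import *
from plant import manip
f=manip.grab_frame("wrist")
for z in (.013,.016,.02): print(z,(ray(f,[(311,293),(311,348),(311,258)],z)*1000).round(1).tolist())
for r in rects(f,orange(f),.013,200):print(r)
f=manip.grab_frame("scene")
for r in rects(f,orange(f),.013,20):print(r)
E
```

```text
t 8.7 pos [ 476.6 -175.7   -1.8] th 81.5 tilt [ 0.0013 -0.0007] F [0.79 0.46 0.03] w -0.0 gf 0.0
0.013 [[470.3, -173.8, 13.0], [496.8, -177.7, 13.0], [454.8, -171.5, 13.0]]
0.016 [[468.9, -173.5, 16.0], [494.8, -177.4, 16.0], [453.7, -171.3, 16.0]]
0.02 [[466.9, -173.2, 20.0], [492.1, -177.0, 20.0], [452.2, -171.1, 20.0]]
(514.8, -286.9, 26.4, 10.2, -64.3, 92.0, 407.6)
(464.8, -172.5, 30.1, 25.8, 80.7, 312.0, 275.5)
(458.2, -263.5, 47.9, 33.4, -16.4, 115.3, 286.9)
(571.5, -201.8, 45.8, 34.0, -10.7, 278.4, 229.2)
(542.5, -284.9, 45.6, 34.1, -18.0, 270.6, 202.4)
(472.1, -269.2, 29.0, 20.8, 71.2, 295.5, 194.0)
```

Contact came at TCP z = -3.3 mm, so the shut tips are 16.3 mm behind the reported TCP. I'll use that as the working calibration, open straddling the spacer, and go down in small checked steps.

move_arm:
  rows:
    - [0,0,-0.3,0,0,0,-0.05]
    - [0,0,0,0,0,0,-0.05]
    - [0,0,0,0,0,0,-0.05]
    - [0,0,0,0,0,0,-0.05]
    - [0,0,0.4,0,0,0,-0.05]
    - [0,0,0.3,0,0,0,-0.05]
    - [0,0,0.2,0,0,0,-0.05]
    - [0,0,0.1,0,0,0,-0.05]
    - [0,0,0.1,0,0,0,-0.05]
    - [0,0,0,0,0,0,-0.05]

```text
time: 9.63
tool_pos: [0.4759, -0.1753, -0.0107]
tool_rot: [-0.0, 0.074, 0.997, 0.0]
contact_force: [0.5, 0.8, -0.8]
gripper_width: 0.476
grasp_force: 0.0
```

move_arm:
  rows:
    - [0,0,0.1,0,0,0,-0.05]
    - [0,0,0.1,0,0,0,-0.05]
    - [0,0,0,0,0,0,-0.05]

```text
time: 9.88
tool_pos: [0.476, -0.1754, -0.0125]
tool_rot: [-0.0, 0.074, 0.997, 0.0]
contact_force: [0.6, -1.0, -0.0]
gripper_width: 0.477
grasp_force: 0.0
```

move_arm:
  rows:
    - [0,0,0,0,0,0,-0.2]
    - [0,0,0,0,0,0,-0.4]
    - [0,0,0,0,0,0,-1]
    - [0,0,0,0,0,0,-1]
    - [0,0,0,0,0,0,-1]

```text
time: 10.3
tool_pos: [0.4765, -0.1757, -0.012]
tool_rot: [0.0, 0.074, 0.997, -0.0]
contact_force: [0.3, -1.0, 2.2]
gripper_width: 0.333
grasp_force: 59.8
```

It's gripped at a width of 0.333 with 60 N. Lifting.

move_arm:
  rows:
    - [0,0,-0.5,0,0,0,-1]
    - [0,0,-2,0,0,0,-1]
    - [0,0,-3,0,0,-4,-1]
    - [0,0,-3,0,0,-4,-1]
    - [0,0,-2,0,0,-3.7,-1]
    - [0,0,-0.5,0,0,0,-1]
    - [0,0,0,0,0,0,-1]

```text
time: 10.88
tool_pos: [0.4772, -0.176, 0.0995]
tool_rot: [0.002, -0.027, 1.0, -0.001]
contact_force: [-0.8, -0.1, 0.1]
gripper_width: 0.328
grasp_force: 59.5
```

```bash
python3 plan.py 530.5 99.8 95 93.2; python3 - <<'E'
from h import *
from plant import manip
f=manip.grab_frame("wrist")
s=manip.state()
zt=s["tool_pos"][2]+.025
for r in rects(f,orange(f),zt,200):print(r)
E
```

```text
t 10.88 pos [ 477.2 -176.    99.5] th 93.1 tilt [ 0.0034 -0.0018] F [-0.81 -0.09  0.07] w 27.9 gf 59.5
turn rotvec tool deg [-0.12  0.19 -0.07] shift cm [-6.86 27.24  0.45] rows>= 7.0
(478.1, -238.9, 25.0, 16.9, -18.7, 148.4, 318.9)
(482.0, -175.8, 50.5, 31.0, 2.4, 310.2, 317.5)
(433.0, -227.0, 24.7, 16.8, -16.6, 184.2, 201.6)
```

move_arm:
  rows:
    - [-0.4,1.6,0,0,0,0,-1]
    - [-0.9,3.5,0,0,0,0,-1]
    - [-0.9,3.5,0,0,0,0,-1]
    - [-0.9,3.5,0,0,0,0,-1]
    - [-0.9,3.5,0,0,0,0,-1]
    - [-0.9,3.5,0,0,0,0,-1]
    - [-0.9,3.5,0,0,0,0,-1]
    - [-0.7,3.0,0,0,0,0,-1]
    - [-0.3,1.6,0,0,0,0,-1]
    - [0,0,0,0,0,0,-1]
    - [0,0,0,0,0,0,-1]

```text
time: 11.85
tool_pos: [0.527, 0.1003, 0.095]
tool_rot: [-0.002, -0.029, 1.0, -0.0]
contact_force: [-1.2, -0.5, 0.3]
gripper_width: 0.329
grasp_force: 59.5
```

```bash
python3 plan.py 530.5 99.8 60 93.2; python3 - <<'E'
from h import *
from plant import manip
f=manip.grab_frame("wrist");c=f["img"][120:420,160:480];cv2.imwrite("pics/w6.png",cv2.resize(c,(640,600),interpolation=cv2.INTER_CUBIC))
s=manip.state();p=s["tool_pos"]
print(proj(f,[[.5036,.1232,.063],[.5547,.1277,.063],[.5572,.0764,.063],[.5066,.0721,.063]]).round(1).tolist())
E
```

```text
t 11.85 pos [527.  100.3  95. ] th 93.3 tilt [-0.0046 -0.0007] F [-1.16 -0.47  0.29] w 27.9 gf 59.5
turn rotvec tool deg [-0.03 -0.27  0.08] shift cm [-0.35 -0.07  3.5 ] rows>= 1.0
[[355.7, 227.0], [355.1, 314.3], [264.4, 313.4], [258.4, 227.0]]
```

View pics/w6.png

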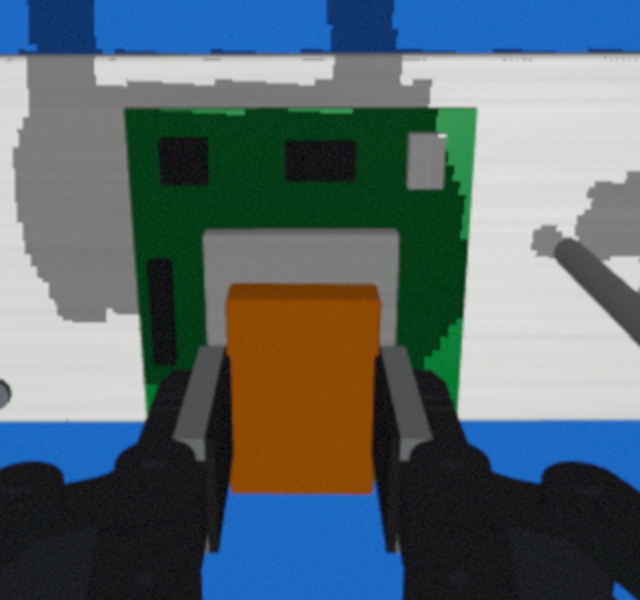

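The wrist crop shows the held spacer level, with its lower near edge at (228..380, 283). The spreader's near corners are at (205,230) and (398,230). I'll work out the offset between them in this one camera.

```bash
python3 plan.py; python3 - <<'E'
from h import *
from plant import manip
f=manip.grab_frame("wrist");p=manip.state()["tool_pos"]*1000
q=lambda u,v:((u+.5)/2-.5+160,(v+.5)/2-.5+120)
a=np.radians(3.3);ux=np.array([np.cos(a),np.sin(a)])
A=ray(f,[q(205,230),q(398,230)],.063)*1000;print("spreader edge",A.round(1).tolist(),np.linalg.norm(A[0]-A[1]))
sc=A.mean(0)[:2]+25*ux;print("spreader c",sc)
for zb in(.106,.110,.114):
  B=ray(f,[q(228,283),q(380,283)],zb)*1000;C=ray(f,[q(230,492),q(374,492),q(229,298),q(380,298)],zb+.01)*1000
  bc=B.mean(0)[:2]+22*ux;cc=C.mean(0)[:2]
  print(zb,np.linalg.norm(B[0]-B[1]).round(1),"len",np.linalg.norm(C[0]-C[2]).round(1),"spacer c",bc.round(1),cc.round(1),"move",(sc-bc).round(1),(sc-cc).round(1))
E
```

```text
t 11.9 pos [527.2  99.6  95.4] th 93.2 tilt [-0.0039 -0.0007] F [ 0.13  0.16 -0.28] w 28.2 gf 59.5
spreader edge [[511.1, 73.4, 63.0], [508.2, 124.5, 63.0]] 51.17541894997088
spreader c [534.61692706 100.40578468]
0.106 32.0 len 44.9 spacer c [530.2 100.8] [530.1 100.6] move [ 4.4 -0.4] [ 4.6 -0.2]
0.11 31.1 len 43.6 spacer c [528.7 100.7] [527.8 100.5] move [ 5.9 -0.3] [ 6.8 -0.1]
0.114 30.3 len 42.3 spacer c [527.2 100.6] [525.5 100.3] move [ 7.4 -0.2] [9.1 0.1]
```

move_arm:
  rows:
    - [-0.5,-0.05,0.5,0,0,0,-1]
    - [0,0,1.5,0,0,0,-1]
    - [0,0,1.2,0,0,0,-1]
    - [0,0,0.5,0,0,0,-1]
    - [0,0,0.2,0,0,0,-1]
    - [0,0,0,0,0,0,-1]
    - [0,0,0,0,0,0,-1]

```text
time: 12.53
tool_pos: [0.534, 0.0996, 0.0588]
tool_rot: [0.0, -0.028, 1.0, 0.0]
contact_force: [-0.3, 0.4, -1.4]
gripper_width: 0.322
grasp_force: 59.5
```

```bash
python3 plan.py 532.5 99.5 50 93.2
```

```text
t 12.53 pos [534.   99.6  58.8] th 93.2 tilt [0.0005 0.0001] F [-0.28  0.44 -1.44] w 27.4 gf 59.5
turn rotvec tool deg [ 0.    0.03 -0.  ] shift cm [0.15 0.   0.88] rows>= 1.0
```

move_arm:
  rows:
    - [0.1,0,0.3,0,0,0,-1]
    - [0,0,0.2,0,0,0,-1]
    - [0,0,0.1,0,0,0,-1]
    - [0,0,0,0,0,0,-1]

```text
time: 12.87
tool_pos: [0.5339, 0.0997, 0.0548]
tool_rot: [0.001, -0.028, 1.0, -0.0]
contact_force: [-3.2, -0.5, 8.6]
gripper_width: 0.33
grasp_force: 60.6
```

```bash
python3 plan.py; python3 - <<'E'
from h import *
from plant import manip
f=manip.grab_frame("wrist");cv2.imwrite("pics/w7.png",cv2.resize(f["img"][160:400,160:480],(800,600),interpolation=cv2.INTER_CUBIC))
E
```

```text
t 12.87 pos [533.9  99.7  54.8] th 93.2 tilt [ 0.002  -0.0002] F [-3.23 -0.48  8.58] w 28.0 gf 60.6
```

View pics/w7.png

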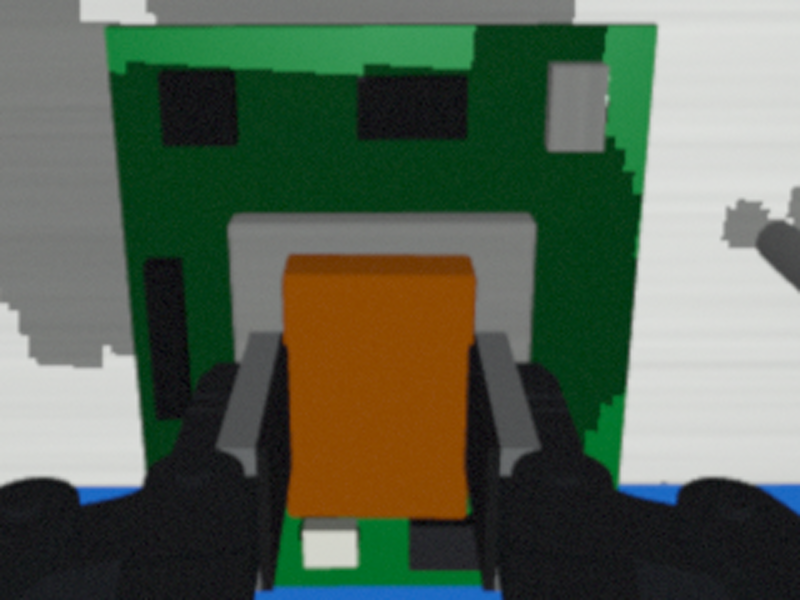

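Two things stand out here. I have contact at 8.6 N, but the spacer still looks several mm above the spreader. I've also viewed 11 pictures, which is one over the 10 allowed, so from here I'll use numbers only. The wrist moment should show where the contact is.

```bash
python3 - <<'E'
from h import *
from plant import manip
s=manip.state();print(s["contact_force"].round(2),s["ft_torque"].round(3),s["joint_efforts"].round(2),s["joint_pos"].round(3))
f=manip.grab_frame("wrist");cv2.imwrite("w7.png",f["img"]);pickle.dump((f,s),open("w7.pkl","wb"))
# sub-pixel widths: gradient along rows
g=cv2.GaussianBlur(f["img"],(3,3),0).astype(float)
o=orange(f)
for v in range(262,372,6):
    c=np.where(cv2.inRange(cv2.cvtColor(f["img"],cv2.COLOR_BGR2HSV),(5,150,60),(20,255,255))[v]>0)[0]
    print(v,c.min() if len(c) else None,c.max() if len(c) else None,end=" | ")
hsv=cv2.cvtColor(f["img"],cv2.COLOR_BGR2HSV)
gr=(hsv[...,1]<60)&(hsv[...,2]>70)
print()
for v in range(240,292,5):
    c=np.where(gr[v,240:390])[0]+240;print(v,c.min() if len(c) else None,c.max() if len(c) else None,end=" | ")
E
```

```text
[-3.2   0.05  8.72] [-0.156  0.499 -0.052] [ 1.600e-01 -2.916e+01 -3.004e+01  1.500e-01 -9.200e-01 -2.000e-02] [ 0.048  0.013  1.935 -0.     1.191 -1.579]
262 276 325 | 268 274 348 | 274 273 349 | 280 274 349 | 286 274 349 | 292 274 348 | 298 274 348 | 304 275 347 | 310 275 347 | 316 275 346 | 322 276 346 | 328 276 346 | 334 276 346 | 340 276 345 | 346 276 345 | 352 275 346 | 358 275 346 | 364 275 345 | 370 None None | 
240 None None | 245 256 371 | 250 251 374 | 255 251 374 | 260 252 373 | 265 252 373 | 270 252 373 | 275 252 373 | 280 253 372 | 285 253 372 | 290 253 372 |
```

```bash
python3 - <<'E'
from h import *
from scipy.optimize import least_squares as LS
f,s=pickle.load(open("w7.pkl","rb"));print(s["tool_pos"])
def rot(a):return np.array([[np.cos(a),-np.sin(a)],[np.sin(a),np.cos(a)]])
def body(p,P):
    return np.c_[P[:,:2]@rot(p[3]).T+p[:2],P[:,2]+p[2]]
# local axes: x along fixture x. image left = -y? choose by y sign
sp=np.array([[-22,-15,0],[-22,15,0],[-22,-15,10],[-22,15,10],[22,-15,10],[22,15,10]])/1000
uv=np.array([[274,262],[349.5,262],[273.5,269],[349.5,269],[275,367],[345.5,367]])
r=LS(lambda p:(proj(f,body(p,sp))-uv).ravel(),[.53,.1,.07,.05]);print("spacer",r.x.round(4),r.fun.reshape(-1,2).round(1).tolist())
for row in(245,246.5):
  pr=np.array([[-25,-25,0],[-25,25,0]])/1000;uv2=np.array([[251,row],[374.5,row]])
  q=LS(lambda p:(proj(f,body(p,pr))-uv2).ravel(),[.53,.1,.07,.05]);print("spreader",q.x.round(4))
pcb=np.array([[-55,-45,0],[-55,45,0]])/1000
t=lambda u,v:((u+.5)/2.5-.5+160,(v+.5)/2.5-.5+160)
uv3=np.array([t(106,25),t(657,25)])
for w in(45,):
  q=LS(lambda p:(proj(f,body(p,pcb))-uv3).ravel(),[.53,.1,.07,.05]);print("pcb",q.x.round(4))
E
```

```text
[0.53387651 0.0997087  0.05489179]
spacer [0.5354 0.1005 0.0687 0.0493] [[1.0, -1.5], [-1.6, -0.9], [-0.9, 0.9], [0.8, 1.5], [-0.0, -0.4], [0.6, 0.2]]
spreader [0.5313 0.101  0.069  0.0582]
spreader [0.5319 0.101  0.0692 0.0582]
pcb [0.5325 0.1008 0.0583 0.0579]
```

The joint fit puts the spacer's underside at 68.7 mm and the spreader, depressed about 2 mm by the 8.7 N, at 69 mm. The contact is therefore real and h ≈ 71 mm, so two spacers are needed. The spacer is 3.8 mm too far in +x, so I'll lift, shift and lower again.

move_arm:
  rows:
    - [0,0,-0.5,0,0,0,-1]
    - [0.2,0,-0.2,0,0,0,-1]
    - [0.15,0,0,0,0,0,-1]
    - [0,0,0,0,0,0,-1]
    - [0,0,0,0,0,0,-1]

```text
time: 13.38
tool_pos: [0.5286, 0.0995, 0.059]
tool_rot: [-0.0, -0.028, 1.0, -0.0]
contact_force: [0.0, 0.6, -0.2]
gripper_width: 0.326
grasp_force: 59.5
```

```bash
python3 plan.py 530.4 100.1 58 93.2
```

```text
t 13.38 pos [528.6  99.5  59. ] th 93.2 tilt [-0.001  -0.0001] F [ 0.03  0.61 -0.25] w 27.7 gf 59.5
turn rotvec tool deg [-0.   -0.05  0.03] shift cm [-0.18  0.05  0.1 ] rows>= 1.0
```

move_arm:
  rows:
    - [-0.15,0.05,0.1,0,0,0,-1]
    - [0,0,0.05,0,0,0,-1]
    - [0,0,0.05,0,0,0,-1]
    - [0,0,0,0,0,0,-1]

```text
time: 13.72
tool_pos: [0.5305, 0.1001, 0.0572]
tool_rot: [-0.0, -0.028, 1.0, 0.0]
contact_force: [-0.5, 0.4, -0.9]
gripper_width: 0.33
grasp_force: 59.5
```

move_arm:
  rows:
    - [0,0,0.05,0,0,0,-1]
    - [0,0,0.04,0,0,0,-1]
    - [0,0,0,0,0,0,-1]

```text
time: 13.97
tool_pos: [0.5307, 0.1001, 0.0569]
tool_rot: [-0.0, -0.028, 1.0, 0.0]
contact_force: [-1.0, -0.7, 1.5]
gripper_width: 0.33
grasp_force: 59.6
```

move_arm:
  rows:
    - [0,0,0.04,0,0,0,-1]
    - [0,0,0,0,0,0,-0.2]
    - [0,0,0,0,0,0,-0.1]
    - [0,0,0,0,0,0,0.0]
    - [0,0,0,0,0,0,0.0]
    - [0,0,-0.5,0,0,0,0.0]
    - [0,0,-2,0,0,0,0]
    - [0,0,-2.5,0,0,0,0]
    - [0,0,-1,0,0,0,0]
    - [0,0,0,0,0,0,0]
    - [0,0,0,0,0,0,0]

```text
time: 14.88
tool_pos: [0.5312, 0.1001, 0.1169]
tool_rot: [0.001, -0.028, 1.0, 0.0]
contact_force: [0.1, -0.6, -0.9]
gripper_width: 0.503
grasp_force: 0.0
```

```bash
cat > chk.py <<'E'
# stack check: orange top-face corners and spreader visible in wrist frame (numbers only)
import sys
from h import *
from plant import manip
f=manip.grab_frame("wrist");s=manip.state();pickle.dump((f,s),open("chk.pkl","wb"))
hsv=cv2.cvtColor(f["img"],cv2.COLOR_BGR2HSV)
m=cv2.inRange(hsv,(5,130,60),(20,255,255));print("pos",(s["tool_pos"]*1000).round(1))
zt=float(sys.argv[1])/1000
for r in rects(f,m,zt,400):print(r)
gr=((hsv[...,1]<60)&(hsv[...,2]>70)).astype(np.uint8)
u,v=proj(f,[[s["tool_pos"][0],s["tool_pos"][1],.0715]])[0].astype(int)
print("centre px",u,v)
for c in(u-25,u,u+25):
    a=m[:,c]>0;idx=np.where(a)[0];print("col",c,"orange rows",idx.min() if len(idx) else None,idx.max() if len(idx) else None)
E
python3 chk.py 81.5; python3 plan.py; python3 - <<'E'
from h import *
f,s=pickle.load(open("chk.pkl","rb"))
i=f["img"]
for v in range(215,330,5):print(v,[ "".join({0:'.',1:'o',2:'g',3:'w',4:'k',5:'b'}[x] for x in [ (1 if 5<=h<=22 and S>130 and V>60 else 2 if 40<=h<=85 and S>80 else 5 if 95<=h<=130 and S>80 else 3 if S<60 and V>75 else 4) for h,S,V in cv2.cvtColor(i[v:v+1,200:420:3],cv2.COLOR_BGR2HSV)[0].astype(int)])])
E
```

```text
pos [530.2 100.  115.5]
(530.2, 100.6, 45.5, 29.6, 2.7, 310.7, 260.4)
centre px 309 255
col 284 orange rows 226 266
col 309 orange rows 223 299
col 334 orange rows 223 299
t 14.93 pos [530.2 100.  115.5] th 93.2 tilt [-0.0009 -0.0001] F [ 0.27 -0.71 -0.53] w 42.3 gf 0.0
215 ['wwwwwwwwwwwwgggggggggggggggggggggggggggggggggggggggggggggggggggwwwwwwwwwww']
220 ['wwwwwwwwwwwwggggggggggkwwwwwwwwwwwwwwwwwwwwwwwwwwwwwwggggggggggwwwwwwwwwww']
225 ['wwwwwwwwwwwwgggggggggggwwwwwkoooooooooooooooooowwwwwkggggggggggwwwwwwwwwww']
230 ['wwwwwwwwwwwwgggggggggggwwwwwooooooooooooooooooowwwwwggggggggggkwwwwwwwwwww']
235 ['wwwwwwwwwwwwgggkkkgggggwwwwwooooooooooooooooooowwwwwggggggggggwwwwwwwwwwww']
240 ['wwwwwwwwwwwwkgbkkkgggggwwwwwooooooooooooooooooowwwwwggggggggggwwwwwwwwwwww']
245 ['wwwwwwwwwwwwwggkkkgggggwwwwwooooooooooooooooooowwwwwggggggggggwwwwwwwwwwww']
250 ['wwwwwwwwwwwwwggkkggggggwwwwwooooooooooooooooooowwwwwggggggggggwwwwwwwwwwww']
255 ['wwwwwwwwwwwwwggkkkgggggwwwwwooooooooooooooooookwwwwwggggggggggwwwwwwwwwwww']
260 ['wwwwwwwwwwwwwggkkkgggggwwwwwooooooooooooooooookwwwwwggggggggggwwwwwwwwwwww']
[... 379 characters left out ...]
oooooowwwwwwggggggggggwwwwwwwwwwww']
290 ['wwwwwwwwwwwwwwgggggggggwwwwwkooooooooooooooooowwwwwwgggggggggkwwwwwwwwwwww']
295 ['wwwwwwwwwwwwwwwwwwggggggwwwwkooooooooooooooooowwwwwwgggggwwwwwwwwwwwwwwwww']
300 ['wwwwwwwwwwwwwwwwwkkkgggggggggggkkkkkkkkkkkkkkkggggggggokkkwwwwwwwwwwwwwwww']
305 ['wwwwwwwwwwwwwwwwwkkkwwwggggggggggggggggggggggggggggggkokkkwwwwwwwwwwwwwwww']
310 ['wbbbbbbbwkkkwwwwkkkkwwwggggggggggggggggggggggggggggggkokkkkwwwwkkkbbbbbbbb']
315 ['bbbbbbbkkkkkwwwwkkkkwwwggggggwwwwwwgggggkkkkkkkkgggggookkkkwwwwkkkkkbbbbbb']
320 ['bbbbbbbkkkkwwwwkkkkkwwwggggggwwwwwwggggggkkkkkkggggggookkkkkwwwwkkkkbbbbbb']
325 ['bbbbbbkkkkwwwwwkkkkkwwwgggggggwwwwwggggggkkkkkkggggggookkkkkwwwwwkkkkbbbbb']
```

The first spacer is flat and centred, with equal spreader margins either side and 2–3 mm at the ends. Next is the second spacer.

```bash
python3 plan.py 568.5 -204.5 100 79.4
```

```text
t 14.93 pos [530.2 100.  115.5] th 93.2 tilt [-0.0009 -0.0001] F [ 0.27 -0.71 -0.53] w 42.3 gf 0.0
turn rotvec tool deg [-1.000e-02 -5.000e-02  1.382e+01] shift cm [ -9.36 -29.23   1.55] rows>= 8.0
```

move_arm:
  rows:
    - [0,0,0,0,0,6.9,0]
    - [0,0,0,0,0,6.9,0]
    - [-0.5,-1.6,0.1,0,0,0,0]
    - [-1.1,-3.4,0.2,0,0,0,0]
    - [-1.1,-3.4,0.2,0,0,0,0]
    - [-1.1,-3.4,0.2,0,0,0,0]
    - [-1.1,-3.4,0.2,0,0,0,0]
    - [-1.1,-3.4,0.2,0,0,0,0]
    - [-1.1,-3.4,0.2,0,0,0,0]
    - [-1.1,-3.4,0.2,0,0,0,0]
    - [-0.9,-2.8,0,0,0,0,0]
    - [-0.3,-1.0,0,0,0,0,0]
    - [0,0,0,0,0,0,0]
    - [0,0,0,0,0,0,0]

```text
time: 16.1
tool_pos: [0.5686, -0.2035, 0.0998]
tool_rot: [-0.001, 0.093, 0.996, 0.001]
contact_force: [-0.2, 0.2, -0.5]
gripper_width: 0.498
grasp_force: 0.0
```

```bash
python3 plan.py 568.5 -204.5 20 79.4;python3 chk.py 13
```

```text
t 16.1 pos [ 568.6 -203.5   99.8] th 79.4 tilt [-0.0023  0.0019] F [-0.21  0.19 -0.49] w 42.3 gf 0.0
turn rotvec tool deg [ 0.08 -0.15 -0.03] shift cm [-0.01 -0.1   7.98] rows>= 2.0
pos [ 568.7 -202.8  100. ]
(568.9, -203.6, 45.6, 31.1, -10.6, 309.4, 235.8)
(540.1, -286.0, 46.8, 33.0, -18.5, 180.6, 216.9)
(459.6, -264.6, 44.9, 33.1, -16.6, 191.1, 91.1)
centre px 310 268
col 285 orange rows None None
col 310 orange rows 204 268
col 335 orange rows None None
```

move_arm:
  rows:
    - [-0.05,-0.05,2,0,0,0,0]
    - [0,0,3,0,0,0,0]
    - [0,0,3,0,0,0,0]
    - [0,0,1.5,0,0,0,0]
    - [0,0,0.8,0,0,0,0]
    - [0,0,0.4,0,0,0,0]
    - [0,0,0,0,0,0,0]
    - [0,0,0,0,0,0,0]

```text
time: 16.82
tool_pos: [0.5709, -0.2046, -0.0044]
tool_rot: [0.001, 0.092, 0.996, -0.0]
contact_force: [0.8, -0.4, 0.5]
gripper_width: 0.498
grasp_force: 0.0
```

```bash
python3 plan.py 569 -204 -12.2 79.4
```

```text
t 16.82 pos [ 570.9 -204.6   -4.4] th 79.5 tilt [ 0.0019 -0.0009] F [ 0.82 -0.4   0.5 ] w 42.3 gf 0.0
turn rotvec tool deg [-0.03  0.11  0.07] shift cm [0.2  0.03 0.78] rows>= 1.0
```

move_arm:
  rows:
    - [0.15,0,0.3,0,0,0,0]
    - [0,0,0.3,0,0,0,0]
    - [0,0,0.1,0,0,0,0]
    - [0,0,0.05,0,0,0,-0.1]
    - [0,0,0,0,0,0,-0.2]
    - [0,0,0,0,0,0,-0.4]
    - [0,0,0,0,0,0,-1]
    - [0,0,0,0,0,0,-1]
    - [0,0,0,0,0,0,-1]

```text
time: 17.57
tool_pos: [0.5688, -0.2048, -0.0128]
tool_rot: [0.0, 0.092, 0.996, -0.0]
contact_force: [-0.4, -0.4, 1.2]
gripper_width: 0.331
grasp_force: 60.7
```

```bash
python3 plan.py 569 -204 -12.2 79.4
```

```text
t 17.57 pos [ 568.8 -204.8  -12.8] th 79.4 tilt [ 0.0007 -0.0004] F [-0.44 -0.42  1.19] w 28.2 gf 60.7
turn rotvec tool deg [-0.02  0.04  0.02] shift cm [-0.01  0.08 -0.06] rows>= 1.0
```

move_arm:
  rows:
    - [0,0,-0.5,0,0,0,-1]
    - [0,0,-2,0,0,0,-1]
    - [0,0,-3,0,0,-5,-1]
    - [0,0,-3,0,0,-5,-1]
    - [0,0,-2.3,0,0,-3.8,-1]
    - [0,0,-0.5,0,0,0,-1]
    - [0,0,0,0,0,0,-1]

```text
time: 18.15
tool_pos: [0.5699, -0.2052, 0.1025]
tool_rot: [0.002, -0.027, 1.0, -0.001]
contact_force: [-0.2, -0.7, -0.0]
gripper_width: 0.332
grasp_force: 60.5
```

```bash
python3 plan.py 530.5 100 100 93.2
```

```text
t 18.15 pos [ 569.9 -205.2  102.5] th 93.1 tilt [ 0.0043 -0.0022] F [-0.22 -0.67 -0.01] w 28.3 gf 60.5
turn rotvec tool deg [-0.14  0.24 -0.05] shift cm [ 2.23 30.69  0.25] rows>= 8.0
```

move_arm:
  rows:
    - [0.2,1.6,0,0,0,0,-1]
    - [0.3,3.6,0,0,0,0,-1]
    - [0.3,3.6,0,0,0,0,-1]
    - [0.3,3.6,0,0,0,0,-1]
    - [0.3,3.6,0,0,0,0,-1]
    - [0.2,3.6,0,0,0,0,-1]
    - [0.2,3.6,0,0,0,0,-1]
    - [0.2,3.6,0,0,0,0,-1]
    - [0.2,2.6,0,0,0,0,-1]
    - [0.1,1.2,0,0,0,0,-1]
    - [0,0,0,0,0,0,-1]
    - [0,0,0,0,0,0,-1]
    - [0,0,0,0,0,0,-1]

```text
time: 19.23
tool_pos: [0.5277, 0.0989, 0.0988]
tool_rot: [-0.001, -0.028, 1.0, -0.0]
contact_force: [0.1, -0.2, -0.2]
gripper_width: 0.33
grasp_force: 60.5
```

```bash
python3 plan.py 530.5 100 75 93.2
```

```text
t 19.23 pos [527.7  98.9  98.8] th 93.2 tilt [-0.0017 -0.0006] F [ 0.14 -0.23 -0.22] w 28.0 gf 60.5
turn rotvec tool deg [-0.03 -0.1  -0.03] shift cm [-0.29  0.1   2.38] rows>= 1.0
```

move_arm:
  rows:
    - [-0.25,0.1,0.4,0,0,0,-1]
    - [0,0,1.2,0,0,0,-1]
    - [0,0,0.8,0,0,0,-1]
    - [0,0,0.3,0,0,0,-1]
    - [0,0,0.1,0,0,0,-1]
    - [0,0,0,0,0,0,-1]
    - [0,0,0,0,0,0,-1]
    - [0,0,0,0,0,0,-1]

```text
time: 19.9
tool_pos: [0.5311, 0.1008, 0.0723]
tool_rot: [0.0, -0.028, 1.0, 0.0]
contact_force: [0.5, 0.1, -0.3]
gripper_width: 0.328
grasp_force: 60.5
```

```bash
python3 plan.py 530.5 100 67 93.2;  python3 - <<'E'
from h import *
from plant import manip
f=manip.grab_frame("wrist")
for v in range(215,300,5):print(v,"".join({0:'.',1:'o',2:'g',3:'w',4:'k',5:'b'}[x] for x in [ (1 if 5<=h<=22 and S>130 and V>60 else 2 if 40<=h<=85 and S>80 else 5 if 95<=h<=130 and S>80 else 3 if S<60 and V>75 else 4) for h,S,V in cv2.cvtColor(f["img"][v:v+1,220:410:2],cv2.COLOR_BGR2HSV)[0].astype(int)]))
for c in(300,310,320):print([tuple(int(x) for x in f["img"][r,c]) for r in range(232,276,3)])
E
```

```text
t 19.9 pos [531.1 100.8  72.3] th 93.2 tilt [0.0008 0.0001] F [ 0.54  0.06 -0.27] w 27.9 gf 60.5
turn rotvec tool deg [0.   0.05 0.02] shift cm [ 0.06 -0.08  0.53] rows>= 1.0
215 gggggggggggggggggggggggggggggggggggggggggggggggggggggggggggggggggggggggggggwwwwwwwwwwwgggggggkw
220 gggggggggggggggggggggggggggggggggggggggggggggggggggggggggggggggggggggggggggggggggggggggggggggww
225 gggggggggggggggggggggggggggggggggggggggggggggggggggggggggggggggggggggggggggggggggggggggggggggww
230 gggggggggggggggggggggggggggggggggggggggggggggggggggggggggggggggggggggggggggggggggggggggggggggww
235 ggggggggggggggggggggggggggggggggggggggggggggggggggggggggggggggggggggggggggggggggggggggggggggkww
240 ggggggggggggggggggwwwwwwwwwwwwwwwwwwwwwwwwwwwwwwwwwwwwwwwwwwwwwwwwwwwwwwggggggggggggggggggggkww
245 gggggggggggggggggwwwwwwwwwwwwwwwwwwwwwwwwwwwwwwwwwwwwwwwwwwwwwwwwwwwwwwwwgggggggggggggggggggwww
250 gggggggggggggggggwwwwwwwwwwwkooooooooooooooooooooooooooooooooowwwwwwwwwwwgggggggggggggggggggwww
255 gggggggggggggggggwwwwwwwwwwwooooooooooooooooooooooooooooooooooowwwwwwwwwwgggggggggggggggggggwww
260 ggkkkkbkgggggggggkwww
[... 719 characters left out ...]
oooooooooooooooooooooooookwwwwwwggggggggggggggggggwwwww
[(27, 62, 10), (22, 58, 4), (20, 57, 1), (94, 97, 96), (119, 120, 119), (121, 123, 123), (1, 55, 112), (8, 58, 114), (0, 73, 140), (2, 75, 143), (4, 71, 141), (0, 56, 109), (9, 57, 113), (5, 60, 118), (3, 75, 142)]
[(22, 60, 3), (23, 58, 9), (26, 61, 9), (95, 99, 96), (118, 121, 120), (121, 124, 123), (2, 55, 112), (0, 55, 114), (0, 73, 138), (0, 75, 142), (10, 77, 143), (0, 56, 111), (3, 57, 111), (1, 59, 117), (5, 73, 142)]
[(20, 57, 0), (21, 58, 1), (23, 59, 6), (95, 96, 94), (118, 120, 120), (120, 122, 121), (9, 61, 113), (4, 57, 113), (13, 75, 140), (8, 77, 143), (4, 74, 142), (0, 55, 113), (0, 55, 111), (3, 60, 118), (4, 76, 142)]
```

move_arm:
  rows:
    - [0.13,-0.08,0.1,0,0,0,-1]
    - [0,0,0.2,0,0,0,-1]
    - [0,0,0.1,0,0,0,-1]
    - [0,0,0.05,0,0,0,-1]
    - [0,0,0,0,0,0,-1]

```text
time: 20.37
tool_pos: [0.5292, 0.1, 0.067]
tool_rot: [-0.0, -0.028, 1.0, -0.0]
contact_force: [0.3, 0.2, 0.3]
gripper_width: 0.329
grasp_force: 60.5
```

move_arm:
  rows:
    - [-0.04,0,0.05,0,0,0,-1]
    - [0,0,0.03,0,0,0,-1]
    - [0,0,0,0,0,0,-1]

```text
time: 20.62
tool_pos: [0.5298, 0.1, 0.0664]
tool_rot: [-0.0, -0.028, 1.0, -0.0]
contact_force: [0.0, -0.5, -0.1]
gripper_width: 0.328
grasp_force: 60.5
```

move_arm:
  rows:
    - [0,0,0.05,0,0,0,-1]
    - [0,0,0.05,0,0,0,-1]
    - [0,0,0,0,0,0,-1]

```text
time: 20.87
tool_pos: [0.53, 0.1, 0.0658]
tool_rot: [0.0, -0.028, 1.0, -0.0]
contact_force: [-1.5, -0.0, 1.8]
gripper_width: 0.325
grasp_force: 60.7
```

Contact came at 66.0 mm, so the stack top is about 91.8 mm and two spacers are right. Releasing.

move_arm:
  rows:
    - [0,0,0.03,0,0,0,-1]
    - [0,0,0,0,0,0,-0.2]
    - [0,0,0,0,0,0,-0.1]
    - [0,0,0,0,0,0,0]
    - [0,0,0,0,0,0,0]
    - [0,0,-0.5,0,0,0,0]
    - [0,0,-2,0,0,0,0]
    - [0,0,-2.5,0,0,0,0]
    - [0,0,-1,0,0,0,0]
    - [0,0,0,0,0,0,0]
    - [0,0,0,0,0,0,0]

```text
time: 21.78
tool_pos: [0.5303, 0.1, 0.1257]
tool_rot: [0.001, -0.028, 1.0, 0.0]
contact_force: [-0.0, -0.1, -0.3]
gripper_width: 0.504
grasp_force: 0.0
```

```bash
python3 chk.py 91.8; python3 - <<'E'
from h import *
f,s=pickle.load(open("chk.pkl","rb"))
for v in range(210,310,4):print(v,"".join({0:'.',1:'o',2:'g',3:'w',4:'k',5:'b'}[x] for x in [ (1 if 5<=h<=22 and S>130 and V>60 else 2 if 40<=h<=85 and S>80 else 5 if 95<=h<=130 and S>80 else 3 if S<60 and V>75 else 4) for h,S,V in cv2.cvtColor(f["img"][v:v+1,220:410:2],cv2.COLOR_BGR2HSV)[0].astype(int)]))
print([int(f["img"][r,310,2]) for r in range(214,320,2)])
# knob estimate from first frames, hinge from plate
E
```

```text
pos [529.4  99.9 124.4]
(528.8, 100.5, 47.4, 29.5, 3.3, 310.9, 260.3)
centre px 309 250
col 284 orange rows 227 271
col 309 orange rows 220 301
col 334 orange rows 220 301
210 wwwwwwwwwggggggggggggggggggggggggggggggggggggggggggggggggggggggggggggggggggggggggggwwwwwwwwwwww
214 wwwwwwwwwggggggggggggggggwwwwwwwwwwwwwwwwwwwwwwwwwwwwwwwwwwwwwwwwwwggggggggggggggggwwwwwwwwwwww
218 wwwwwwwwwgggggggggggggggwwwwwwwwwwwwwwwwwwwwwwwwwwwwwwwwwwwwwwwwwwwwggggggggggggggkwwwwwwwwwwww
222 wwwwwwwwwkggggggggggggggkwwwwwwwwoooooooooooooooooooooooooowwwwwwwwwggggggggggggggwwwwwwwwwwwww
226 wwwwwwwwwwgggggggggggggggwwwwwwwkooooooooooooooooooooooooookwwwwwwwwggggggggggggggwwwwwwwwwwwww
230 wwwwwwwwwwgggkkkkggggggggwwwwwwwoooooooooooooooooooooooooooowwwwwwwgggggggggggggggwwwwwwwwwwwww
234 wwwwwwwwwwgggkkkkggggggggwwwwwwwoooooooooooooooooooooooooooowwwwwwwgggggggggggggggwwwwwwwwwwwww
238 wwwwwwwwwwgggkkkkggggggggwwwwwwwoooooooooooooooooooooooooooowwwwwwwgggggggggggggggwwwwwwwwwwwww
242 wwwwwwwwwwgggkkkkggggggggwwwwwwwoooooooooooooooooooooooooooowwwwwwwgggggggggggggggwwwwwwwwwwwww
246 wwwwwwwwwwggggkkkkgggggg
[... 1123 characters left out ...]
oooooooooooowwwwwwwgggggggggggggggwwwwwwwwwwwwww
294 wwwwwwwwwwwwgggggggggggggggggggggooooooooooooooooooooooooooggggggggggkkkkkkgggggkwwwwwwwwwwwwww
298 wwwwwwwwwwwwwwwwkkkggggggggggggggooooooooooooooooooooooooooggggggggggoookkkkwwwwwwwwwwwwwwwwwww
302 wwwwwwwwwwwwwwwkkkkkwwwwwggggggggkkkkkkkkkkkkkkkkkkkkkkkkkkggggggggggoookkkkwwwwwwwwwwwwwwwwwww
306 bbbbbbbbwwwwwwwkkkkkwwwwwggggggggggwwwgggggggggggggbgkkkkkkkgggggggggoookkkkkwwwwwwbbbbbbbbbbbb
[86, 116, 123, 111, 110, 117, 112, 129, 141, 140, 141, 143, 141, 142, 141, 142, 140, 140, 139, 142, 141, 140, 140, 139, 140, 140, 143, 142, 140, 141, 141, 140, 141, 144, 141, 142, 140, 141, 141, 141, 141, 142, 140, 140, 102, 12, 3, 5, 0, 14, 7, 16, 4]
```

The stack is flush and centred. Next is the knob: turn the tool 90° while rising, and refine the knob angle from the first frames using the spreader position I now know.

```bash
cat > arc.py <<'E'
import numpy as np
C=np.array([531.,100.5]);a=np.radians(3.3);ux=np.array([np.cos(a),np.sin(a)]);uy=np.array([-np.sin(a),np.cos(a)])
H=np.r_[C+130*uy,85.]
def knob(th,H=H):
    y=-(210*np.cos(th)-35*np.sin(th));z=210*np.sin(th)+35*np.cos(th)
    return np.r_[H[:2]+y*uy,H[2]+z]
E
python3 - <<'E'
from h import *
from arc import *
from scipy.optimize import minimize_scalar
F=pickle.load(open("f0.pkl","rb"));T,S=F["top"],F["scene"]
t=lambda p:(np.array(p)+.5)/4-.5+[100,195]
s=lambda p:(np.array(p)+.5)/4-.5+[300,250]
ot=t((507.5,177))-proj(T,[[.531,.1005,.0718]])[0];os=s((259,202))-proj(S,[[.531,.1005,.0718]])[0]
print("offsets",ot,os)
kt,ks=t((67,118)),s((487,187))
for th in np.arange(1.28,1.53,.02):
    k=knob(th)/1000;print(th.round(2),(k*1000).round(1),(proj(T,[k])[0]+ot-kt).round(1),(proj(S,[k])[0]+os-ks).round(1))
E
```

```text
offsets [1.0405403  0.99318149] [-0.343732    1.44179094]
1.28 [525.1 203.6 296.2] [15.9 -0.2] [-9.2 -7.7]
1.3 [524.8 207.9 296.7] [13.  -0.1] [-7.5 -6.1]
1.32 [524.6 212.1 297.1] [10.2  0.1] [-5.8 -4.6]
1.34 [524.3 216.3 297.4] [7.3 0.3] [-4.1 -3. ]
1.36 [524.1 220.6 297.7] [4.5 0.5] [-2.5 -1.3]
1.38 [523.8 224.8 297.8] [1.7 0.7] [-0.8  0.3]
1.4 [523.6 229.1 297.9] [-1.1  0.9] [0.9 2. ]
1.42 [523.3 233.3 297.9] [-3.9  1.1] [2.6 3.7]
1.44 [523.1 237.6 297.8] [-6.6  1.3] [4.3 5.5]
1.46 [522.9 241.8 297.6] [-9.4  1.6] [6.  7.2]
1.48 [522.6 246.1 297.3] [-12.1   1.8] [7.7 9. ]
1.5 [522.4 250.3 296.9] [-14.7   2.1] [ 9.3 10.8]
1.52 [522.1 254.5 296.5] [-17.4   2.4] [11.  12.6]
```

move_arm:
  rows:
    - [0,0,-1,0,0,0,0.6]
    - [0,0,-1.6,0,0,6.9,0.6]
    - [0,0,-1.6,0,0,6.9,0.6]
    - [0,0,-1.6,0,0,6.9,0.6]
    - [0,0,-1.6,0,0,6.9,0.6]
    - [0,0,-1.6,0,0,6.9,0.6]
    - [0,0,-1.6,0,0,6.9,0.6]
    - [0,0,-1.6,0,0,6.9,0.6]
    - [0,0,-1.6,0,0,6.9,0.6]
    - [0,0,-1.6,0,0,6.9,0.6]
    - [0,0,-1.6,0,0,6.9,0.6]
    - [0,0,-1.6,0,0,6.9,0.6]
    - [0,0,-1.6,0,0,6.9,0.6]
    - [0,0,-1.6,0,0,6.9,0.6]
    - [0,0,0,0,0,0,0.6]
    - [0,0,0,0,0,0,0.6]

```text
time: 23.17
tool_pos: [0.53, 0.1, 0.3433]
tool_rot: [0.0, 0.684, 0.73, 0.0]
contact_force: [0.4, 0.3, -1.1]
gripper_width: 0.794
grasp_force: 0.0
```

```bash
python3 plan.py 524.5 226.5 343 3.3 f
```

```text
t 23.17 pos [530.  100.  343.3] th 3.7 tilt [0.0006 0.    ] F [ 0.44  0.34 -1.06] w 67.5 gf 0.0
turn rotvec tool deg [ 0.03 -0.    0.39] shift cm [12.66  0.18  0.03] rows>= 4.0
```

move_arm:
  rows:
    - [1.6,0,0,0,0,0.4,0.6]
    - [3,0.05,0,0,0,0,0.6]
    - [3.4,0.05,0,0,0,0,0.6]
    - [3.0,0.05,0,0,0,0,0.6]
    - [1.6,0,0,0,0,0,0.6]
    - [0,0,0,0,0,0,0.6]
    - [0,0,0,0,0,0,0.6]
    - [0,0,0,0,0,0,0.6]

```text
time: 23.83
tool_pos: [0.5241, 0.2251, 0.3417]
tool_rot: [-0.0, 0.687, 0.726, -0.001]
contact_force: [0.8, 0.1, 0.1]
gripper_width: 0.803
grasp_force: 0.0
```

```bash
python3 plan.py 524.5 226.5 271 3.3 f; python3 - <<'E'
from h import *
from arc import *
from plant import manip
f=manip.grab_frame("wrist");s=manip.state();pickle.dump((f,s),open("k.pkl","wb"))
k=knob(1.388)/1000
e=[[k[0]+sx*.013*ux[0]+sy*.011*uy[0],k[1]+sx*.013*ux[1]+sy*.011*uy[1],k[2]] for sx in(-1,1) for sy in(-1,1)]
print(proj(f,[k]+e).round(0).tolist())
h=cv2.cvtColor(f["img"],cv2.COLOR_BGR2HSV)
for v in range(190,400,6):print(v,"".join('r' if (H<8 or H>172) and S>110 else 'k' if V<60 else 'b' if 95<=H<=130 and S>80 else 'w' if S<60 else '.' for H,S,V in h[v,220:400:2].astype(int)))
E
```

```text
t 23.83 pos [524.1 225.1 341.7] th 3.2 tilt [-0.0021 -0.0012] F [0.78 0.05 0.08] w 68.2 gf 0.0
turn rotvec tool deg [-0.13  0.06 -0.13] shift cm [0.14 0.05 7.07] rows>= 2.0
[[308.0, 259.0], [286.0, 276.0], [285.0, 241.0], [330.0, 276.0], [331.0, 241.0]]
190 bbbbbbbbbbbbbbbbbbbbbwwwwwwwwwwwwwwwwwwwrrrwwwwwrrrwwwwwwwwwwwwwwwwwwwwbbbbbbbbbbbbbbbbbbb
196 bbbbbbbbbbbbbbbbbbbbbwwwwwwwwwwwwwwwwwwwrrrwwwwwrrrwwwwwwwwwwwwwwwwwwwwbbbbbbbbbbbbbbbbbbb
202 bbbbbbbbbbbbbbbbbbbbbwwwwwwwwwwwwwwwwwwwrrrrrrrrrrr.wwwwwwwwwwwwwwwwwwwbbbbbbbbbbbbbbbbbbb
208 bbbbbbbbbbbbbbbbbbbbb.wwwwwwwwwwwwwwwwkrrrrrrrrrrrrrkwwwwwwwwwwwwwwwwwwbbbbbbbbbbbbbbbbbbb
214 bbbbbbbbbbbbbbbbbbbbbbwwwwwwwwwwwwwwwwkrrrrrrrrrrrrrkwwwwwwwwwwwwwwwww.bbbbbbbbbbbbbbbbbbb
220 bbbbbbbbbbbbbbbbbbbbbbwwwwwwwwwwwwwwwwwrrrrrrrrrrrrrwwwwwwwwwwwwwwwwwwbbbbbbbbbbbbbbbbbbbb
226 bbbbbbbbbbbbbbbbbbbbbbwwwwwwwwwwwwwwwwwrrrrrrrrrrrrrwwwwwwwwwwwwwwwwwwbbbbbbbbbbbbbbbbbbbb
232 bbbbbbbbbbbbbbbbbbbbbbwwwwwwwwwwwwwwww.rrrrrrrrrrrrr.wwwwwwwwwwwwwwwwwbbbbbbbbbbbbbbbbbbbb
238 bbbbbbbbbbbbbbbbbbbbbbwwwwwwwwwwwwwwww.rrrrrrrrrrrrr.wwwwwwwwwwwwwwwwwbbbbbbbbbbbb
[... 1778 characters left out ...]
bbbbbbbbbbbbbbbbbbbbbbbbbbbbbbbbbbk
358 kbbbbbbbbbbbbbbbbbbbbbbbbbbbbbbbbbbbbbbbbbbbbbbbbbbbbbbbbbbbbbbbbbbbbbbbbbbbbbbbb.........
364 bbbbbbbbbbbbbbbbbbbbbbbbbbbbbbbbbbbbbbbbbbbbbbbbbbbbbbbbbbbbbbbbbbbbbbbbbbbbb.............
370 bbbbbbbbbbbbbbbbbbbbbbbbbbbbbbbbbbbbbbbbbbbbbbbbbbbbbbbbbbbbbbbbbbbbbbbbbbbbb.............
376 bbbbbbbbbbbbbbbbbbbbbbbbbbbbbbbbbbbbbbbbbbbbbbbbbbbbbbbbbbbbbbbbbbbbbbbbbbbbbb......bbbbbb
382 bbbbbbbbbbbbbbbbbbbbbbbbbbbbbbbbbbbbbbbbbbbbbbbbbbbbbbbbbbbbbbbbbbbbbbbbbbbbbbbbbbbbbbbbbb
388 bbbbbbbbbbbbbbbbbbbbbbbbbbbbbbbbbbbbbbbbbbbbbbbbbbbbbbbbbbbbbbbbbbbbbbbbbbbbbbbbbbbbbbbbbb
394 bbbbbbbbbbbbbbbbbbbbbbbbbbbbbbbbbbbbbbbbbbbbbbbbbbbbbbbbbbbbbbbbbbbbbbbbbbbbbbbbbbbbbbbbbb
```

move_arm:
  rows:
    - [0.15,0.05,1.5,0,0,0,0.5]
    - [0,0,2.5,0,0,0,0.5]
    - [0,0,2,0,0,0,0.4]
    - [0,0,0.8,0,0,0,0.4]
    - [0,0,0.4,0,0,0,0.3]
    - [0,0,0,0,0,0,0.2]
    - [0,0,0,0,0,0,0.2]

```text
time: 24.47
tool_pos: [0.5252, 0.2272, 0.2721]
tool_rot: [0.0, 0.688, 0.726, 0.001]
contact_force: [-1.1, 0.4, 0.4]
gripper_width: 0.598
grasp_force: 0.0
```

```bash
python3 plan.py 524.5 226.5 269 3.3 f
```

```text
t 24.47 pos [525.2 227.2 272.1] th 3.1 tilt [0.0013 0.0003] F [-1.06  0.44  0.42] w 50.9 gf 0.0
turn rotvec tool deg [ 0.08 -0.01 -0.2 ] shift cm [-0.07 -0.08  0.31] rows>= 1.0
```

move_arm:
  rows:
    - [-0.05,-0.05,0.3,0,0,0,0]
    - [0,0,0,0,0,0,-0.2]
    - [0,0,0,0,0,0,-0.3]
    - [0,0,0,0,0,0,-1]
    - [0,0,0,0,0,0,-1]
    - [0,0,0,0,0,0,-1]
    - [0,0,0,0,0,0,-1]

```text
time: 25.05
tool_pos: [0.5235, 0.2271, 0.2694]
tool_rot: [-0.001, 0.687, 0.726, -0.0]
contact_force: [-5.4, -1.0, 3.9]
gripper_width: 0.292
grasp_force: 59.9
```

```bash
python3 plan.py; python3 - <<'E'
from arc import *
from plant import manip
p=manip.state()["tool_pos"]*1000
# planned knob offsets along the arc in tool axes (x~uy, z down), cm
th0=1.388
ths=np.r_[th0-.03,np.arange(1.3,0.09,-.1),.06]
prev=knob(th0);
for t in ths:
    k=knob(t);d=k-prev;prev=k;print(round(t,3),"tx",round(d[:2]@uy/10,2),"tz",round(-d[2]/10,2),"z rel",round(k[2]-knob(th0)[2],1))
E
```

```text
t 25.05 pos [523.5 227.1 269.4] th 3.2 tilt [-0.0014  0.0002] F [-5.42 -1.05  3.94] w 24.8 gf 59.9
1.358 tx -0.64 tz 0.02 z rel -0.2
1.3 tx -1.23 tz 0.09 z rel -1.2
1.2 tx -2.1 tz 0.33 z rel -4.5
1.1 tx -2.06 tz 0.54 z rel -9.8
1.0 tx -1.99 tz 0.74 z rel -17.2
0.9 tx -1.91 tz 0.94 z rel -26.6
0.8 tx -1.81 tz 1.12 z rel -37.8
0.7 tx -1.69 tz 1.3 z rel -50.8
0.6 tx -1.55 tz 1.46 z rel -65.4
0.5 tx -1.4 tz 1.61 z rel -81.5
0.4 tx -1.23 tz 1.74 z rel -98.8
0.3 tx -1.05 tz 1.85 z rel -117.4
0.2 tx -0.86 tz 1.95 z rel -136.8
0.1 tx -0.66 tz 2.02 z rel -157.1
0.06 tx -0.21 tz 0.83 z rel -165.3
```

move_arm:
  rows:
    - [0,-0.1,-0.05,0,0,0,-1]
    - [-0.4,0,0,0,0,0,-1]
    - [-0.5,0,0.03,0,0,0,-1]
    - [-0.95,0,0.08,0,0,0,-1]
    - [-1.05,0,0.15,0,0,0,-1]
    - [-1.05,0,0.18,0,0,0,-1]
    - [0,0,0,0,0,0,-1]

```text
time: 25.63
tool_pos: [0.526, 0.1848, 0.2644]
tool_rot: [0.001, 0.688, 0.725, -0.0]
contact_force: [-0.1, -0.0, 3.6]
gripper_width: 0.287
grasp_force: 60.0
```

```bash
cat > fol.py <<'E'
# follow: infer angle from travel since the grip (knob = TCP + constant), report radial error and next shifts
import sys
from arc import *
from plant import manip
from scipy.spatial.transform import Rotation as Ro
s=manip.state();p=s["tool_pos"]*1000;g0=np.array([523.5,227.1,269.4]);th0=1.388
d=p-g0;k0=knob(th0);q=k0+d;v=q-H;y=-(v[:2]@uy);th=np.arctan2(v[2],y)-np.arctan2(35,210)
print("t",round(s["time"],2),"pos",p.round(1),"th",th.round(4),"radial err",round(np.hypot(y,v[2])-np.hypot(210,35),2),"side",round(v[:2]@ux,2),"F",s["contact_force"].round(2),"w",round(s["gripper_width"]*85,1),"gf",round(s["grasp_force"],1))
if len(sys.argv)>1:
    t=float(sys.argv[1]);e=knob(t)-q;print("to",t,"tx",round(e[:2]@uy/10,2),"tz",round(-e[2]/10,2))
E
python3 fol.py 1.1
```

```text
t 25.63 pos [526.  184.8 264.4] th 1.1875 radial err 0.04 side 0.04 F [-0.1  -0.01  3.61] w 24.4 gf 60.0
to 1.1 tx -1.8 tz 0.49
```

move_arm:
  rows:
    - [-0.9,0,0.18,0,0,0,-1]
    - [-0.9,0,0.24,0,0,0,-1]
    - [-1.0,0,0.34,0,0,0,-1]
    - [-1.0,0,0.4,0,0,0,-1]
    - [-0.96,0,0.45,0,0,0,-1]
    - [-0.95,0,0.49,0,0,0,-1]
    - [-0.91,0,0.54,0,0,0,-1]
    - [-0.9,0,0.58,0,0,0,-1]
    - [0,0,0,0,0,0,-1]

```text
time: 26.38
tool_pos: [0.5304, 0.1094, 0.2315]
tool_rot: [0.002, 0.688, 0.725, -0.0]
contact_force: [4.6, -2.1, 5.2]
gripper_width: 0.292
grasp_force: 60.2
```

```bash
python3 fol.py 0.8
```

```text
t 26.38 pos [530.4 109.4 231.5] th 0.7981 radial err 0.21 side 0.11 F [ 4.58 -2.07  5.21] w 24.8 gf 60.2
to 0.8 tx 0.05 tz -0.01
```

move_arm:
  rows:
    - [-0.85,0.04,0.62,0,0,0,-1]
    - [-0.84,0.03,0.66,0,0,0,-1]
    - [-0.79,0.01,0.71,0,0,0,-1]
    - [-0.76,0.01,0.75,0,0,0,-1]
    - [-0.72,0.01,0.79,0,0,0,-1]
    - [-0.68,0.01,0.82,0,0,0,-1]
    - [-0.63,0.01,0.85,0,0,0,-1]
    - [-0.6,0.01,0.89,0,0,0,-1]
    - [0,0,0,0,0,0,-1]

```text
time: 27.13
tool_pos: [0.534, 0.0503, 0.1695]
tool_rot: [0.002, 0.688, 0.726, -0.002]
contact_force: [2.0, -6.0, 5.8]
gripper_width: 0.288
grasp_force: 60.1
```

```bash
python3 fol.py 0.2
```

```text
t 27.13 pos [534.   50.3 169.5] th 0.3933 radial err 0.35 side 0.32 F [ 1.96 -6.01  5.79] w 24.5 gf 60.1
to 0.2 tx -1.8 tz 3.7
```

move_arm:
  rows:
    - [-0.5,0.02,0.7,0,0,0,-1]
    - [-0.4,0.01,0.75,0,0,0,-1]
    - [-0.36,0,0.75,0,0,0,-1]
    - [-0.34,0,0.75,0,0,0,-1]
    - [-0.3,0,0.7,0,0,0,-1]
    - [0,0,0,0,0,0,-1]

```text
time: 27.63
tool_pos: [0.5351, 0.032, 0.1328]
tool_rot: [0.001, 0.688, 0.726, -0.002]
contact_force: [1.0, -7.0, 4.2]
gripper_width: 0.292
grasp_force: 59.9
```

```bash
python3 fol.py 0.1
```

```text
t 27.63 pos [535.1  32.  132.8] th 0.2004 radial err 0.36 side 0.37 F [ 1.03 -7.04  4.22] w 24.9 gf 59.9
to 0.1 tx -0.63 tz 2.04
```

move_arm:
  rows:
    - [-0.25,0,0.5,0,0,0,-1]
    - [-0.2,0,0.5,0,0,0,-1]
    - [-0.15,0,0.5,0,0,0,-1]
    - [-0.12,0,0.4,0,0,0,-1]
    - [-0.08,0,0.3,0,0,0,-1]
    - [0,0,0,0,0,0,-1]
    - [0,0,0,0,0,0,-1]

```text
time: 28.22
tool_pos: [0.5356, 0.0252, 0.1116]
tool_rot: [0.001, 0.688, 0.726, -0.001]
contact_force: [1.1, -6.1, 2.0]
gripper_width: 0.285
grasp_force: 59.8
```

```bash
cat > avg.py <<'E'
from plant import manip
import numpy as np
L=[]
for i in range(6):
    manip.grab_frame("wrist");L.append(manip.state()["contact_force"])
print("avg F",np.mean(L,0).round(2),"sd",np.std(L,0).round(2))
E
python3 avg.py; python3 fol.py 0.05
```

```text
avg F [ 1.03 -6.76  2.49] sd [0.51 0.27 0.44]
t 28.52 pos [535.6  25.2 111.7] th 0.0964 radial err 0.34 side 0.42 F [ 0.03 -6.65  2.05] w 24.6 gf 59.8
to 0.05 tx -0.2 tz 0.97
```

move_arm:
  rows:
    - [-0.12,-0.02,0,0,0,0,-1]
    - [0,0,0,0,0,0,-1]
    - [0,0,0,0,0,0,-1]

```text
time: 28.77
tool_pos: [0.5355, 0.0253, 0.112]
tool_rot: [-0.0, 0.688, 0.726, -0.0]
contact_force: [1.9, -3.8, 1.4]
gripper_width: 0.288
grasp_force: 59.7
```

```bash
python3 avg.py; python3 fol.py 0.05
```

```text
avg F [ 1.63 -3.59  1.87] sd [0.66 0.3  0.47]
t 29.07 pos [535.5  25.5 112.6] th 0.1008 radial err 0.33 side 0.42 F [ 0.26 -3.63  1.82] w 24.5 gf 59.8
to 0.05 tx -0.23 tz 1.06
```

move_arm:
  rows:
    - [-0.14,-0.05,0.05,0,0,0,-1]
    - [-0.04,0,0.2,0,0,0,-1]
    - [-0.04,0,0.2,0,0,0,-1]
    - [0,0,0,0,0,0,-1]
    - [0,0,0,0,0,0,-1]

```text
time: 29.48
tool_pos: [0.5355, 0.0242, 0.1079]
tool_rot: [-0.0, 0.688, 0.726, 0.001]
contact_force: [3.1, 3.4, -0.3]
gripper_width: 0.293
grasp_force: 59.6
```

```bash
python3 avg.py; python3 fol.py 0.05
```

```text
avg F [ 3.96  3.32 -0.23] sd [0.48 0.74 0.33]
t 29.78 pos [535.5  24.2 108. ] th 0.0784 radial err 0.39 side 0.34 F [ 4.09  2.52 -0.88] w 24.7 gf 59.6
to 0.05 tx -0.1 tz 0.6
```

move_arm:
  rows:
    - [0.05,0.07,0.1,0,0,0,-1]
    - [0,0,0.15,0,0,0,-1]
    - [-0.02,0,0.15,0,0,0,-1]
    - [0,0,0,0,0,0,-1]
    - [0,0,0,0,0,0,-1]

```text
time: 30.2
tool_pos: [0.5357, 0.0232, 0.1038]
tool_rot: [-0.0, 0.688, 0.726, -0.001]
contact_force: [1.9, -1.7, 0.3]
gripper_width: 0.292
grasp_force: 59.7
```

```bash
sed -i 's/^print.*/F=np.mean(L,0);z=(manip.state()["tool_pos"][2]-.1080+.0515);print("avg F",F.round(2),"M",round(F[2]*.208+F[1]*z,3))/' avg.py; python3 avg.py; python3 fol.py 0.05
```

```text
avg F [ 0.39 -2.62  1.18] M 0.122
t 30.5 pos [535.7  23.3 104.1] th 0.0598 radial err 0.35 side 0.48 F [ 0.09 -2.67  2.1 ] w 24.8 gf 59.7
to 0.05 tx -0.01 tz 0.21
```

move_arm:
  rows:
    - [-0.06,0,0.1,0,0,0,-1]
    - [-0.02,0,0.1,0,0,0,-1]
    - [-0.02,0,0.1,0,0,0,-1]
    - [0,0,0,0,0,0,-1]

```text
time: 30.83
tool_pos: [0.5358, 0.0227, 0.101]
tool_rot: [-0.0, 0.688, 0.726, -0.0]
contact_force: [-0.7, -2.5, 1.8]
gripper_width: 0.291
grasp_force: 59.8
```

```bash
python3 avg.py; python3 fol.py 0.018
```

```text
avg F [-1.82 -2.49  1.95] M 0.295
t 31.13 pos [535.8  22.7 101.1] th 0.0452 radial err 0.37 side 0.55 F [-1.9  -2.14  2.1 ] w 25.0 gf 59.8
to 0.018 tx -0.08 tz 0.58
```

M is rising, so the foot has made contact. I'll go on in small steps.

move_arm:
  rows:
    - [-0.06,-0.03,0.1,0,0,0,-1]
    - [-0.02,0,0.1,0,0,0,-1]
    - [-0.02,0,0.1,0,0,0,-1]
    - [0,0,0,0,0,0,-1]

```text
time: 31.47
tool_pos: [0.5358, 0.022, 0.0981]
tool_rot: [-0.0, 0.688, 0.726, 0.0]
contact_force: [-1.5, 0.8, 2.8]
gripper_width: 0.291
grasp_force: 59.8
```

```bash
python3 avg.py; python3 fol.py 0.018
```

```text
avg F [-1.53  0.93  2.49] M 0.556
t 31.77 pos [535.9  22.   98.2] th 0.0313 radial err 0.4 side 0.53 F [-0.89  1.02  2.34] w 24.6 gf 59.8
to 0.018 tx -0.01 tz 0.29
```

move_arm:
  rows:
    - [-0.01,-0.03,0.1,0,0,0,-1]
    - [0,0,0.1,0,0,0,-1]
    - [0,0,0.05,0,0,0,-1]
    - [0,0,0,0,0,0,-1]
    - [0,0,0,0,0,0,-1]

```text
time: 32.18
tool_pos: [0.5358, 0.0216, 0.0959]
tool_rot: [0.0, 0.688, 0.726, 0.0]
contact_force: [-0.7, 2.5, 4.1]
gripper_width: 0.292
grasp_force: 60.1
```

```bash
python3 avg.py; python3 fol.py 0.018
```

```text
avg F [0.56 2.08 4.37] M 0.99
t 32.48 pos [535.8  21.6  95.9] th 0.0205 radial err 0.4 side 0.47 F [0.78 2.33 4.51] w 24.4 gf 60.1
to 0.018 tx 0.03 tz 0.06
```

```bash
python3 avg.py; python3 avg.py; python3 fol.py; python3 chk.py 91.8 | head -4
```

```text
avg F [0.66 2.12 4.06] M 0.928
avg F [1.75 2.13 4.44] M 1.007
t 33.08 pos [535.8  21.6  95.9] th 0.0204 radial err 0.42 side 0.42 F [1.73 2.55 3.95] w 24.6 gf 60.1
pos [535.8  21.6  95.9]
(548.1, 101.3, 29.3, 9.4, -86.6, 349.3, 115.1)
(515.5, 99.5, 29.3, 11.9, -87.0, 266.6, 115.2)
centre px 307 274
```

move_arm:
  rows:
    - [0.02,-0.02,-0.05,0,0,0,-1]
    - [0,0,0,0,0,0,-1]
    - [0,0,0,0,0,0,-1]

```text
time: 33.38
tool_pos: [0.5357, 0.0217, 0.0964]
tool_rot: [0.0, 0.688, 0.726, 0.0]
contact_force: [4.5, 2.2, 3.2]
gripper_width: 0.29
grasp_force: 60.0
```

```bash
python3 avg.py;python3 avg.py; python3 fol.py
```

```text
avg F [4.8  1.53 3.45] M 0.778
avg F [4.68 1.49 3.18] M 0.72
t 33.98 pos [535.7  21.7  96.4] th 0.0228 radial err 0.4 side 0.33 F [4.58 1.55 3.49] w 24.6 gf 60.0
```

M ≈ 0.75 N·m means about 4.8 N at the foot, and the position-based estimate is 4.7 N. The arm is at about 1.3° and off its hard stop. Handing in while still holding the knob.

```bash
python3 -c "
from plant import manip;print(manip.job_done())"
```

```text
the job is handed in; nothing more can be done
None
```

I handed the job in still holding the knob: two spacers are stacked flat and centred, and the foot presses on them with an estimated 5 N, arm about 1.3° above level. The verdict was not shown; one early probe read about 45 N at the fingertips (the limit is 40 N for the arm or gripper body), and I viewed 11 pictures against the limit of 10.

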